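Rotate the reagent bottles: spent out, oldest in, new stock behind

TASK

Clear every spent reagent bottle out of the two ring holders and stand it in the steel tray, then stand the two oldest bottles, the two at the low front end of the sloped lane, one in each ring holder. With both rings filled, prime the station with at least three full strokes of the hand pump's sprung lever, letting it come all the way up after each stroke. Load every new bottle from the cardboard delivery crate upright into the lane at its high end, behind the bottle left there, keep the bottles on their feet, and leave the other things alone.

Things in the scene. Friction and masses are not known exactly. Their poses are not given: they have to be found in the camera images.
- lane_bed: trough of the sloped lane, floored with free-turning skate wheels whose tops make its bed, the plane z = 0. Origin on the bed where the front bottle's axis stands, 40 mm above the worktop; x runs up the 10 degree slope away from the robot, z square to the bed, y across. Front stop face at x = -27 mm, 52 mm high; side walls 43 mm high, 60 mm apart inside; open above
- lane_end (a point): middle of the bed's open upper end (246 mm up from the bed's origin), where new stock goes in. Bottles stand square on the bed in single file, touching, 52 mm apart, and roll down by themselves in a second or two to the stop or the bottle ahead; when the front one is lifted out the rest follow. Room for four and a bit
- stand: fixed base plate 190 x 82 mm, 8 mm thick, with two ring holders; origin on the worktop under its centre, x along the row of rings. The stand and the tray change sides of the lane from start to start
- ring0 (a point): centre of the inner floor of the ring holder at the stand's -x end, 10 mm above the worktop; the ring is a round cup 59 mm in inner diameter, 67 mm outside, its top 10 mm flared to 69 mm inside, its rim 38 mm above the worktop (28 mm deep). The two are 96 mm apart
- ring1 (a point): the same for the ring holder at the stand's +x end
- tray: fixed open steel tray 190 x 94 mm, 26 mm high, walls and floor 3 mm; origin on the worktop under its centre, x along its length. Place for two bottles standing, about 45 mm either side of its centre along x
- lever (a joint): hinge angle of the hand pump's lever, rad: 0 at rest (sprung up), 0.70 pressed down against its stop. Springs back by itself; about 3.5 N at the paddle to start, about 10 N at the bottom. A full stroke goes below the last tenth of the travel (over 0.62) and comes back to under 0.08
- pump: fixed hand pump, base 90 x 80 mm, cylinder and two fork plates up to 136 mm high; the lever points to the pump's own -x. The lever's pivot lies 12 mm on the +x side of the origin, 125 mm above the worktop. Origin on the worktop under the base
- paddle (a point): centre of the top face of the black paddle (44 mm along the lever, 56 mm wide, 12 mm thick) at the lever's end, 125 mm from the pivot. At rest the lever stands 0.35 rad above level (paddle 173 mm above the worktop), pressed home 0.35 rad below level (about 88 mm)
- lane_bottle1: closed white plastic reagent bottle with a red screw cap: round body 52 mm in diameter up to 104 mm with a rounded shoulder, cap 31 mm in diameter from 104 to 123 mm height; origin at the centre of its underside, z along its axis to the cap. One of the stock in the lane, number 1 from the front at the start (one of the two oldest)
- lane_bottle2: closed white plastic reagent bottle with a red screw cap: round body 52 mm in diameter up to 104 mm with a rounded shoulder, cap 31 mm in diameter from 104 to 123 mm height; origin at the centre of its underside, z along its axis to the cap. One of the stock in the lane, number 2 from the front at the start (one of the two oldest)
- lane_bottle3: closed white plastic reagent bottle with a red screw cap: round body 52 mm in diameter up to 104 mm with a rounded shoulder, cap 31 mm in diameter from 104 to 123 mm height; origin at the centre of its underside, z along its axis to the cap. One of the stock in the lane, number 3 from the front at the start (the one that stays)
- spent_bottle1: closed white plastic reagent bottle with a red screw cap: round body 52 mm in diameter up to 104 mm with a rounded shoulder, cap 31 mm in diameter from 104 to 123 mm height; origin at the centre of its underside, z along its axis to the cap. A spent one, standing in a ring holder at the start (one or two of them are there)
- spent_bottle2: closed white plastic reagent bottle with a red screw cap: round body 52 mm in diameter up to 104 mm with a rounded shoulder, cap 31 mm in diameter from 104 to 123 mm height; origin at the centre of its underside, z along its axis to the cap. A spent one, standing in a ring holder at the start (one or two of them are there)
- new_bottle1: closed white plastic reagent bottle with a red screw cap: round body 52 mm in diameter up to 104 mm with a rounded shoulder, cap 31 mm in diameter from 104 to 123 mm height; origin at the centre of its underside, z along its axis to the cap. A new one, standing in the delivery crate at the start (two or three of them are there)
- new_bottle2: closed white plastic reagent bottle with a red screw cap: round body 52 mm in diameter up to 104 mm with a rounded shoulder, cap 31 mm in diameter from 104 to 123 mm height; origin at the centre of its underside, z along its axis to the cap. A new one, standing in the delivery crate at the start (two or three of them are there)
- new_bottle3: closed white plastic reagent bottle with a red screw cap: round body 52 mm in diameter up to 104 mm with a rounded shoulder, cap 31 mm in diameter from 104 to 123 mm height; origin at the centre of its underside, z along its axis to the cap. A new one, standing in the delivery crate at the start (two or three of them are there)
- crate: loose open cardboard delivery crate, 66 x 195 x 50 mm high, walls and floor 3 mm, three pockets 60 mm wide in a row along its own y, 64 mm apart; at the right rear; origin under its centre. It may be shifted
- jar: bystander: brown glass jar with a brown lid, 69 mm in diameter, 100 mm high, standing at the far left; leave alone
- slip_carton: bystander: pale teal carton 59 x 82 x 22 mm lying at the left; leave alone
Not all that is in view belongs to the job. Leave any green or yellow look-alike of the spent_bottle2 alone.

How it is judged:
On the way, in this order (a step that is already met when the one before it is completed fails the run):
1. every spent bottle stands in the steel tray (x of spent_bottle1 in the frame of tray between -0.08 and 0.08 m and y of spent_bottle1 in the frame of tray between -0.035 and 0.035 m and height (world z) of each of spent_bottle1, spent_bottle2 below 0.012 m and angle between each of spent_bottle1, spent_bottle2's own z axis and vertical below 0.12 rad and x of spent_bottle2 in the frame of tray between -0.08 and 0.08 m and y of spent_bottle2 in the frame of tray between -0.035 and 0.035 m), for 0.2 s.
2. the two oldest lane bottles stand in the ring holders (((horizontal distance between lane_bottle1 and ring0 below 0.006 m and height (world z) of lane_bottle1 below 0.016 m and angle between lane_bottle1's own z axis and vertical below 0.12 rad) or (horizontal distance between lane_bottle1 and ring1 below 0.006 m and height (world z) of lane_bottle1 below 0.016 m and angle between lane_bottle1's own z axis and vertical below 0.12 rad)) and ((horizontal distance between lane_bottle2 and ring0 below 0.006 m and height (world z) of lane_bottle2 below 0.016 m and angle between lane_bottle2's own z axis and vertical below 0.12 rad) or (horizontal distance between lane_bottle2 and ring1 below 0.006 m and height (world z) of lane_bottle2 below 0.016 m and angle between lane_bottle2's own z axis and vertical below 0.12 rad))), for 0.2 s.
3. the pump lever is pressed to the bottom of its stroke (value of joint lever above 0.62 rad), for 0.1 s.
4. the pump lever has come all the way back up (value of joint lever below 0.08 rad), for 0.1 s.
5. the pump lever is pressed to the bottom of its stroke (value of joint lever above 0.62 rad), for 0.1 s.
6. the pump lever has come all the way back up (value of joint lever below 0.08 rad), for 0.1 s.
7. the pump lever is pressed to the bottom of its stroke (value of joint lever above 0.62 rad), for 0.1 s.
8. the pump lever has come all the way back up (value of joint lever below 0.08 rad), for 0.1 s.
At the end, for the whole second after the job is handed in: Spent bottles upright in the tray; the two oldest upright in the rings (within 6 mm of centre, on the floor); the bottle left in the lane stands at its front stop, every new bottle square on the bed behind it; lever up; all at rest (all of step 1 and all of step 2 and x of lane_bottle3 in the frame of lane_bed between -0.012 and 0.015 m and y of lane_bottle3 in the frame of lane_bed between -0.012 and 0.012 m and z of lane_bottle3 in the frame of lane_bed between -0.008 and 0.012 m and angle between the z axis of each of lane_bottle3, new_bottle1, new_bottle2, new_bottle3 and the z axis of lane_bed, either way round below 0.15 rad and x of new_bottle1 in the frame of lane_bed between -0.012 and 0.235 m and y of new_bottle1 in the frame of lane_bed between -0.012 and 0.012 m and z of new_bottle1 in the frame of lane_bed between -0.008 and 0.012 m and x of new_bottle2 in the frame of lane_bed between -0.012 and 0.235 m and y of new_bottle2 in the frame of lane_bed between -0.012 and 0.012 m and z of new_bottle2 in the frame of lane_bed between -0.008 and 0.012 m and x of new_bottle3 in the frame of lane_bed between -0.012 and 0.235 m and y of new_bottle3 in the frame of lane_bed between -0.012 and 0.012 m and z of new_bottle3 in the frame of lane_bed between -0.008 and 0.012 m and value of joint lever below 0.08 rad and linear speed of each of spent_bottle1, spent_bottle2, lane_bottle1, lane_bottle2, lane_bottle3, new_bottle1, new_bottle2, new_bottle3 below 0.03 m/s); the robot touches nothing.
It fails at once if a bystander is pushed more than 4 cm (distance of any of jar, slip_carton from where it was at the start of the episode above 0.04 m).
It fails at once if a spent or lane bottle is knocked over (angle between any of spent_bottle1, spent_bottle2, lane_bottle1, lane_bottle2, lane_bottle3's own z axis and vertical above 0.8 rad).
Of spent_bottle1, spent_bottle2 only 1 to 2 are there at a start; the rules pass over those that are not, and their reading is None.
Of new_bottle1, new_bottle2, new_bottle3 only 2 to 3 are there at a start; the rules pass over those that are not, and their reading is None.
At some moment in a run one of crate may be knocked a few centimetres aside while the robot is not near it.
It also fails if it takes over 210 s, if anything falls off the work surface, if the arm or the gripper's body presses on something with over 40 N, if the wrist force passes 120 N, or if a joint passes its speed limit or range.

ROBOT

A 6-joint arm with a two-finger parallel gripper is mounted at the origin on a cart in front of the work surface, level with it; the furniture and walls round the work are solid. World frame = base frame: x ahead of the robot, y to its left, z up, the work surface at z = 0. Lengths are in m, angles in rad, forces in N, time in s.
With the tool pointing down it reaches from about 0.375 to 0.925 m from the base axis. Payload 5.7 kg.
Tool frame: the origin (TCP) lies on the centre line of the jaws, within the pads' length; the fingertips stand 14 mm ahead of it and the grasp point (between the pads) lies 5 mm behind it; z points along the fingers, y is the line along which they close (so a half turn about z gives the same grasp; the last joint's range is limited). The gripper opens to 85 mm and grips with 20 to 120 N. Pads are 22 mm wide; open, the fingers measure 114 mm over their backs; the gripper's body (76 mm by 85 mm) begins 54 mm behind the grasp point. The pads swing forward as they close: fully open they stand 13 mm farther back than shut.
Start: joints at [-0.115, 0.359, 1.51, -0, 1.272, -0.115], TCP at [0.6, -0, 0.245] pointing down, gripper open.
Joint ranges: [-2.97, 2.97], [-1.01, 2.36], [0.21, 2.38], [-0.96, 4.11], [0.2, 2.71], [-2.98, 2.98]. Speed limits (rad/s): [2.39, 2.39, 3.14, 3.14, 3.14, 3.14].

INTERFACE

Orientations are given as a 3x3 rotation matrix whose columns are the frame's x, y, z axes.
In Python, from plant import manip gives the robot as it stands. The module is installed in compiled form; this text tells all that it offers.
- The arm moves only by the tool send_rows, never from a script. Its argument "increments" is a list of rows, each an object of numbers: "x", "y", "z": the shift along the tool's x, y, z in m; "yaw": the turn about the tool's z in degrees. A call has exactly 5 rows; each row is the pose to reach, as a shift and turn from the pose commanded when the call began, along the tool's axes at that moment; what a row does not reach only later rows make up. A row lasts 1/10 s, in which the tool goes at most 50 mm and 8.59 degrees, less where a joint would pass 70% of its speed; a pose out of reach is approached as far as the arm can. A call with a gripper value outside its range is refused whole. "jaw" is the gripper command: -1 is fully open, 1 is shut, values between are in proportion, set as the call begins (left out, the last holds). The fingers move at their own pace and stop on an object; the grip force is fixed at half the most. Time passes only in rows, so rows that repeat a pose let the fingers close, or fill a call up. It gives the time, the measured TCP pose, the force, the opening and the grip force at its end, in the units of the state.
- manip.get_state(): the state, without advancing time (a new reading comes with each control period).
- manip.get_image(name): name is "scene" or "side" or "wrist"; returns a dict with "pixels" (384x512x3 uint8, red, green, blue), "depth" (384x512 float32, m along the optical axis (not along the pixel's ray), 0 where there is no reading), "fx", "fy", "cx", "cy" (pixels), "world_from_camera" (4x4, takes a point from camera to world coordinates). Camera axes: x right, y up, looking along -z (the intrinsics and any distortion apply to the point x, -y, -z); pixel columns grow to the right and rows downward; lengths in m; the calibration is good to about 2 mm. The wrist camera is an equidistant fisheye: a pixel r from the principal point sees the ray r / f radians off the axis. A picture is of the moment at which its call begins.
- manip.job_done(): hands the job in; it is judged then, once.
The state is a dict: "t": time; "qpos": joint angles; "qvel": joint speeds; "joint_torque": joint torques, N m; "tool_pos": TCP position; "orientation": TCP orientation; "contact_force": force on the tool from outside, world axes, zero at the start; "moment": the same for the moment, N m; "gripper_width": opening from 0.0 (shut) to 1.0 (fully open); "gripper_force": force on a finger pad.
Only numpy, scipy, OpenCV 4.12 (cv2) and the standard library are available. Lean on these libraries where they do the work, as an engineer would, in place of code of your own. Each camera call takes 0.05 s, during which the arm holds its last target. There are 200 camera calls.

## Working session

There is one attempt and no reset: what is moved stays moved. The work goes in short steps, Python scripts to look and compute and a tool call to move; the robot and the scene stay as the last step left them, time stands still between calls to the robot, and variables do not carry over. Pictures are saved under pics/ and viewed, at most 14 in all, crops included, and the job is handed in when it is done.

Besides the shell and the picture viewer there is one more tool, called as a command line: name --argument value ..., lists and objects as JSON in quotes. send_rows: Moves the arm, as the interface text tells. Its arguments: {"type":"object","properties":{"increments":{"type":"array","items":{"type":"object","properties":{"x":{"type":"number"},"y":{"type":"number"},"z":{"type":"number"},"yaw":{"type":"number"}}}},"jaw":{"type":"number"}},"required":["increments"]}

```bash
mkdir -p pics; cat > h.py <<'E'
import numpy as np, cv2
from plant import manip
def grab(n,save=None):
    im=manip.get_image(n)
    if save: cv2.imwrite(f'pics/{save}.png',cv2.cvtColor(im['pixels'],cv2.COLOR_RGB2BGR))
    return im
def cloud(im):
    d=im['depth'];h,w=d.shape
    u,v=np.meshgrid(np.arange(w),np.arange(h))
    P=np.stack([(u-im['cx'])/im['fx']*d,-(v-im['cy'])/im['fy']*d,-d],-1)
    T=im['world_from_camera'];return P@T[:3,:3].T+T[:3,3]
E
python3 - <<'E'
from h import *
print(manip.get_state())
for n in ['scene','side']:
    im=grab(n,n+'0'); np.savez(n+'0.npz',**im); print(n,im['fx'],im['cx'],im['cy'],im['world_from_camera'].round(3).tolist())
a=cv2.imread('pics/scene0.png');cv2.imwrite('pics/scene0b.png',cv2.resize(a,(800,600)))
a=cv2.imread('pics/side0.png');cv2.imwrite('pics/side0b.png',cv2.resize(a,(800,600)))
E
```

```text
{'t': 0.0, 'qpos': array([-1.15095110e-01,  3.59525498e-01,  1.51142535e+00,  3.49485095e-06,
        1.27250375e+00, -1.15069784e-01]), 'qvel': array([-0.00051262, -0.00068056, -0.00010923,  0.00091815, -0.0015159 ,
       -0.00078348]), 'joint_torque': array([ 1.96551155e-03, -5.27614331e+01, -2.78626120e+01, -6.37880498e-05,
        1.32890840e-02, -2.81424428e-05]), 'tool_pos': array([5.99349273e-01, 7.17014034e-05, 2.44444055e-01]), 'orientation': array([[ 2.65566313e-05,  9.99998290e-01, -1.84924941e-03],
       [ 9.99999976e-01, -2.61551161e-05,  2.17147156e-04],
       [ 2.17098417e-04, -1.84925513e-03, -9.99998267e-01]]), 'contact_force': array([ 0.90864373, -0.27950438, -0.13659788]), 'moment': array([-0.00808177, -0.03050458,  0.02835236]), 'gripper_force': 0.0, 'gripper_width': 1.0001364631825744}
scene 384.69311954460034 259.4274623388395 194.81763594291303 [[0.643, 0.402, -0.652, -0.268], [-0.765, 0.346, -0.542, -0.62], [0.008, 0.848, 0.53, 0.792], [0.0, 0.0, 0.0, 1.0]]
side 463.75403649593784 257.2044582817492 189.52135521513995 [[0.868, 0.378, -0.322, 0.056], [-0.496, 0.663, -0.561, -0.732], [0.001, 0.646, 0.763, 1.212], [0.0, 0.0, 0.0, 1.0]]
```

View pics/scene0b.png

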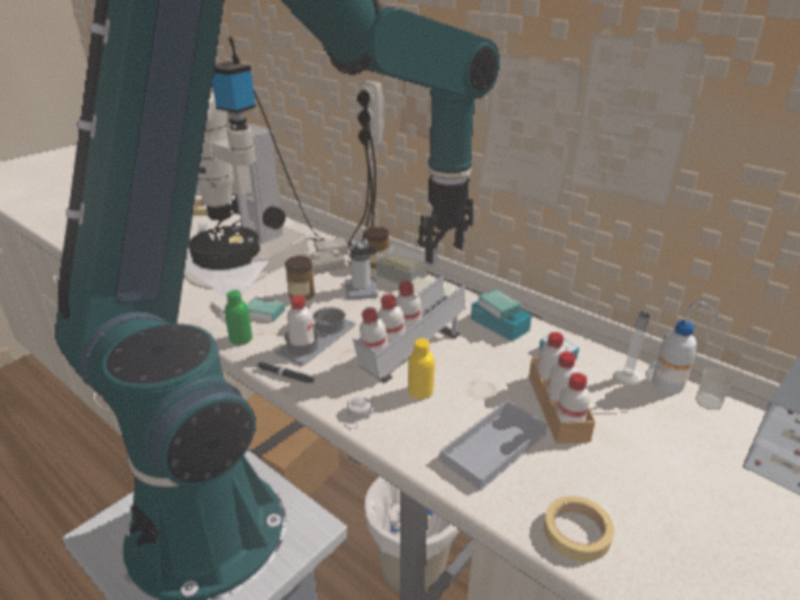

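View pics/side0b.png

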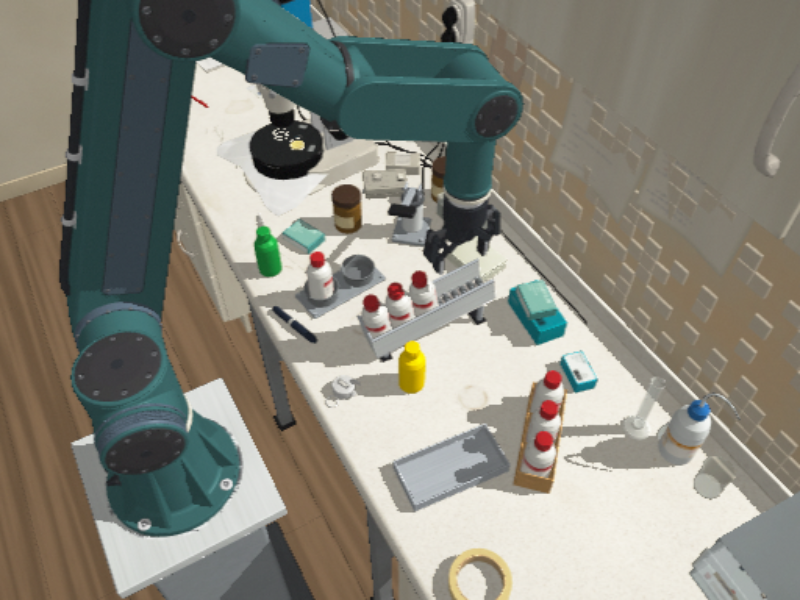

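One spent bottle stands in the nearer ring of the stand (side view at 320,275). The other ring at 358,270 is empty. There are three bottles in the lane (375–420, 290–310), three new ones in the crate (540–552, 380–445), the tray at 450,465 and the pump at 410,215. The green bottle (268,250) and the yellow one (411,367) are look-alikes and stay where they are. Next I measure positions.

```bash
python3 - <<'E'
from h import *
for n in ['scene','side']:
    im=dict(np.load(n+'0.npz'));P=cloud(im);hsv=cv2.cvtColor(im['pixels'],cv2.COLOR_RGB2HSV)
    H,S,V=cv2.split(hsv)
    m=(((H<6)|(H>172))&(S>150)&(V>60)).astype(np.uint8)
    k,l,st,c=cv2.connectedComponentsWithStats(m)
    for i in range(1,k):
        if st[i,4]<25: continue
        p=P[l==i];q=p[p[:,2]>p[:,2].max()-.006]
        print(n,c[i].round(),st[i,4],'ztop',np.percentile(p[:,2],97).round(4),'mid',((q.max(0)+q.min(0))/2).round(4),len(q))
    # grey tray / table objects: height bands
    for name,(a,b,x0,x1,y0,y1) in dict(tray=(.018,.032,.3,.9,-.5,-.1)).items():
        s=(P[...,2]>a)&(P[...,2]<b)&(P[...,0]>x0)&(P[...,0]<x1)&(P[...,1]>y0)&(P[...,1]<y1)&(S<60)
        k,l,st,c=cv2.connectedComponentsWithStats(s.astype(np.uint8))
        for i in range(1,k):
            if st[i,4]>60:
                r=cv2.minAreaRect(P[l==i][:,:2].astype(np.float32)); print(n,name,c[i].round(),st[i,4],r)
E
```

```text
scene [363. 228.] 26 ztop 0.128 mid [ 0.6085 -0.2815  0.1261] 26
scene [370. 242.] 27 ztop 0.1288 mid [ 0.5609 -0.3244  0.1263] 27
scene tray [426. 242.] 93 ((0.8068769574165344, -0.40962404012680054), (0.07640617340803146, 0.03879714384675026), 88.7679214477539)
scene tray [315. 282.] 390 ((0.4396999180316925, -0.24252590537071228), (0.09619911015033722, 0.19523873925209045), 84.15213012695312)
side [203. 166.] 69 ztop 0.1367 mid [0.413  0.2396 0.1365] 14
side [268. 179.] 76 ztop 0.1828 mid [0.5461 0.0516 0.1815] 23
side [253. 186.] 79 ztop 0.1728 mid [ 0.0563 -0.7318  1.2121] 1
side [237. 194.] 76 ztop 0.1647 mid [0.4425 0.0594 0.1629] 28
side [353. 243.] 94 ztop 0.1292 mid [ 0.6548 -0.2325  0.1274] 45
side [351. 262.] 105 ztop 0.1294 mid [ 0.6112 -0.2801  0.1271] 58
side [348. 282.] 112 ztop 0.129 mid [ 0.5652 -0.325   0.1273] 61
side tray [371. 235.] 197 ((0.7701671719551086, -0.19288165867328644), (0.06884810328483582, 0.04412582144141197), 76.60668182373047)
side tray [289. 297.] 345 ((0.4399288594722748, -0.24313457310199738), (0.09736158698797226, 0.19185400009155273), 84.79171752929688)
side tray [430. 287.] 86 ((0.8089382648468018, -0.4106203615665436), (0.07687302678823471, 0.03823999688029289), 83.15121459960938)
```

```bash
python3 - <<'E'
from h import *
im=dict(np.load('side0.npz'));P=cloud(im);hsv=cv2.cvtColor(im['pixels'],cv2.COLOR_RGB2HSV);S=hsv[...,1];V=hsv[...,2]
def rect(s,name,mn=20):
    k,l,st,c=cv2.connectedComponentsWithStats(s.astype(np.uint8))
    for i in range(1,k):
        if st[i,4]>=mn:
            p=P[l==i];r=cv2.minAreaRect(p[:,:2].astype(np.float32));print(name,c[i].round(),st[i,4],np.round(r[0],4),np.round(r[1],4),round(r[2],1),'z',np.median(p[:,2]).round(4))
X,Y,Z=P[...,0],P[...,1],P[...,2]
box=lambda x0,x1,y0,y1,z0,z1:(X>x0)&(X<x1)&(Y>y0)&(Y<y1)&(Z>z0)&(Z<z1)
rect(box(.3,.7,.12,.32,.034,.046)&(S<90),'rim')
rect(box(.3,.7,.12,.32,.006,.016)&(S<90),'plate')
rect(box(.6,.9,.0,.4,.13,.2)&(V<90),'paddle?')
rect(box(.6,.9,.0,.4,.10,.15)&(V>=90)&(S<70),'forks')
rect(box(.6,.9,.0,.4,.02,.10)&(V>=90)&(S<70),'cyl')
rect(box(.6,.9,.0,.4,.006,.02)&(S<70),'base')
# lane walls fitted
w=box(.42,.75,-.05,.14,.06,.16)&(S<60);rect(w,'lane')
im2=im['pixels'][110:230,180:340];cv2.imwrite('pics/crop1.png',cv2.resize(cv2.cvtColor(im2,cv2.COLOR_RGB2BGR),(800,600),interpolation=cv2.INTER_CUBIC))
w=grab('wrist','wrist0');np.savez('wrist0.npz',**w);print(w['fx'],w['cx'],w['cy'],w['world_from_camera'].round(3).tolist())
E
```

```text
rim [264. 143.] 21 [0.6831 0.3098] [0.0148 0.0304] 70.1 z 0.0386
rim [232. 169.] 52 [0.5184 0.2505] [0.0748 0.053 ] 68.9 z 0.0371
rim [209. 186.] 64 [0.4243 0.2272] [0.0635 0.0391] 16.7 z 0.0375
plate [263. 152.] 121 [0.669  0.3045] [0.0432 0.0743] 51.0 z 0.0108
plate [229. 173.] 104 [0.5137 0.2655] [0.0411 0.0555] 80.7 z 0.01
plate [221. 187.] 266 [0.4619 0.2458] [0.1871 0.0832] 7.5 z 0.009
plate [194. 191.] 33 [0.3737 0.2542] [0.0428 0.0174] 86.7 z 0.0082
plate [187. 207.] 37 [0.3286 0.1931] [0.0166 0.0753] 15.0 z 0.0119
paddle? [259. 134.] 92 [0.6128 0.2386] [0.0459 0.0525] 51.6 z 0.1735
forks [265. 124.] 111 [0.6784 0.3196] [0.0746 0.0504] 29.7 z 0.1283
forks [294. 173.] 131 [0.6515 0.0802] [0.0107 0.1029] 85.7 z 0.1118
forks [304. 186.] 129 [0.6501 0.0176] [0.0099 0.0968] 85.7 z 0.1114
cyl [282. 127.] 41 [0.7813 0.351 ] [0.0569 0.0117] 58.0 z 0.0512
cyl [265. 140.] 132 [0.6859 0.314 ] [0.0255 0.0458] 68.0 z 0.0449
cyl [300. 173.] 762 [0.7038 0.1238] [0.2394 0.1185] 28.8 z 0.034
cyl [302. 194.] 274 [0.6529 0.0175] [0.0104 0.1046] 87.6 z 0.0747
base [263. 149.] 243 [0.685  0.3217] [0.0931 0.0784] 47.8 z 0.0111
base [290. 166.] 25 [0.7166 0.1877] [0.0061 0.042 ] 6.6 z 0.0134
base [316. 173.] 39 [0.7767 0.1107] [0.07  0.007] 9.5 z 0.0139
base [305. 203.] 24 [0.6738 0.0247] [0.0317 0.0128] 89.4 z 0.0082
lane [274. 194.] 1984 [0.5666 0.0544] [0.0732 0.2854] 86.3 z 0.0962
297.3186396354542 259.32550972721623 191.74077424173728 [[1.0, 0.0, 0.001, 0.599], [-0.001, 0.958, 0.287, 0.074], [-0.001, -0.287, 0.958, 0.373], [0.0, 0.0, 0.0, 1.0]]
```

View pics/crop1.png

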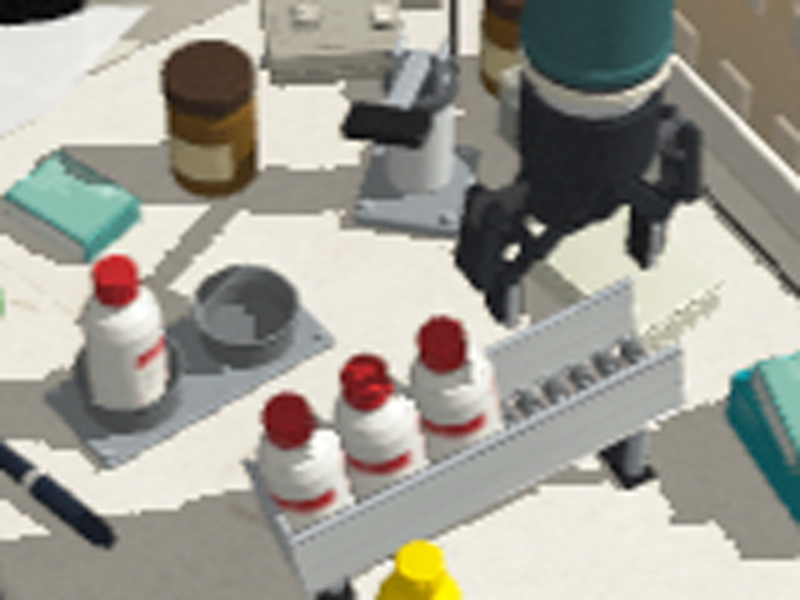

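View pics/wrist0.png

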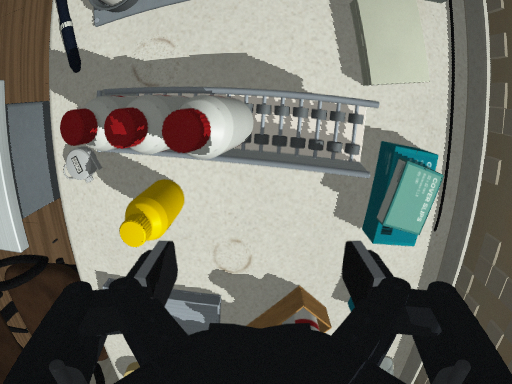

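The crop shows the spent bottle in one ring and the other ring empty, with the pump's black paddle to the left of its base. The wrist view shows the lane bottles' caps at (80,126), (126,128) and (186,130). First I move over the spent bottle with the jaws across the lane direction.

send_rows --increments '[{"x":0.04,"y":-0.03},{"x":0.08,"y":-0.06},{"x":0.12,"y":-0.09},{"x":0.16,"y":-0.12},{"x":0.2,"y":-0.15}]' --jaw -1

```text
$.increments[0]: bad value
```

send_rows --increments '[{"x":0.02,"y":-0.02,"yaw":8.5},{"x":0.04,"y":-0.037,"yaw":17},{"x":0.04,"y":-0.037,"yaw":25.5},{"x":0.04,"y":-0.037,"yaw":34},{"x":0.04,"y":-0.037,"yaw":42.5}]'

```text
$.increments[0]: bad value
```

send_rows --increments '[{"yaw":8.5},{"yaw":17},{"yaw":25.5},{"yaw":34},{"yaw":42.5}]'

```text
$.increments[0]: bad value
```

send_rows --increments '[{"yaw":5},{"yaw":9},{"yaw":9},{"yaw":9},{"yaw":9}]'

```text
$.increments[0]: bad value
```

```bash
cat >> h.py <<'E'
def wcloud(im):
    d=im['depth'];h,w=d.shape
    u,v=np.meshgrid(np.arange(w)-im['cx'],np.arange(h)-im['cy'])
    r=np.hypot(u,v)+1e-9;th=r/im['fx'];t=np.tan(np.minimum(th,1.4))
    P=np.stack([u/r*t*d,-v/r*t*d,-d],-1)
    T=im['world_from_camera'];return P@T[:3,:3].T+T[:3,3]
def redcaps(im,P,mn=25):
    H,S,V=cv2.split(cv2.cvtColor(im['pixels'],cv2.COLOR_RGB2HSV))
    k,l,st,c=cv2.connectedComponentsWithStats((((H<6)|(H>172))&(S>150)&(V>60)).astype(np.uint8))
    for i in range(1,k):
        if st[i,4]<mn: continue
        p=P[l==i];zt=np.percentile(p[:,2],95);q=p[abs(p[:,2]-zt)<.005]
        print('cap',c[i].round(),st[i,4],'ztop',zt.round(4),'mid',((np.percentile(q,98,0)+np.percentile(q,2,0))/2).round(4),'ext',np.ptp(q,axis=0).round(3))
def rel(x,y,z,s=None):
    "increments in present tool axes to TCP target"
    s=s or manip.get_state();R=np.array(s['orientation']);a=np.degrees(np.arctan2(R[1,0],R[0,0]))
    return (R.T@(np.array([x,y,z])-s['tool_pos'])).round(4),a.round(2)
def st():
    s=manip.get_state();R=s['orientation'];print('t',round(s['t'],2),'pos',np.round(s['tool_pos'],4),'ang',np.degrees(np.arctan2(R[1,0],R[0,0])).round(2),'F',np.round(s['contact_force'],1),'w',round(s['gripper_width'],3),'gf',round(s['gripper_force'],1))
E
python3 - <<'E'
from h import *
st();im=grab('wrist','wrist1');np.savez('wrist1.npz',**im);P=wcloud(im);redcaps(im,P)
print(rel(.413,.2396,.090))
X,Y,Z=P[...,0],P[...,1],P[...,2];S=cv2.cvtColor(im['pixels'],cv2.COLOR_RGB2HSV)[...,1]
m=(abs(Z-.038)<.005)&(X>.45)&(X<.58)&(Y>.19)&(Y<.31)&(S<90)
k,l,s,c=cv2.connectedComponentsWithStats(m.astype(np.uint8))
for i in range(1,k):
    if s[i,4]>60:
        p=P[l==i];print('rim',s[i,4],c[i].round(),cv2.minEnclosingCircle(p[:,:2].astype(np.float32)),p[:,2].mean())
E
```

```text
t 0.15 pos [5.995e-01 1.000e-04 2.446e-01] ang 90.0 F [-0.1 -0.4 -0.5] w 1.0 gf 0.0
cap [ 78. 126.] 1072 ztop 0.1628 mid [0.4463 0.0651 0.1608] ext [0.03  0.029 0.006]
cap [125. 127.] 1385 ztop 0.172 mid [0.4969 0.0614 0.1699] ext [0.029 0.029 0.006]
cap [186. 130.] 1653 ztop 0.1809 mid [0.5477 0.058  0.1789] ext [0.029 0.029 0.007]
cap [307. 322.] 81 ztop 0.0662 mid [ 0.6645 -0.2091  0.0639] ext [0.03  0.012 0.006]
(array([ 0.2395, -0.1864,  0.155 ]), np.float64(90.0))
```

View pics/wrist1.png

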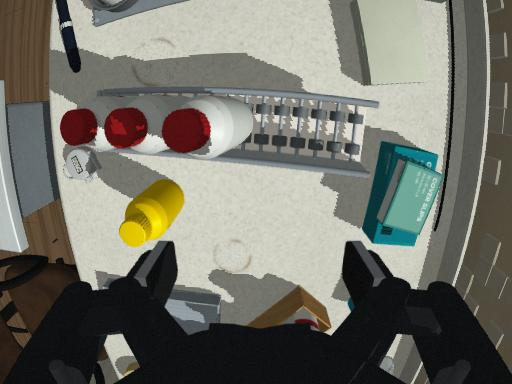

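The wrist view hasn't changed because the moves were refused; every row needs all four keys. I'll send them again.

send_rows --increments '[{"x":0.04,"y":-0.03,"z":0,"yaw":0},{"x":0.08,"y":-0.06,"z":0,"yaw":0},{"x":0.12,"y":-0.09,"z":0,"yaw":0},{"x":0.16,"y":-0.12,"z":0,"yaw":0},{"x":0.2,"y":-0.15,"z":0,"yaw":0}]' --jaw -1

```text
t: 0.7
tool_pos: [0.4485, 0.2012, 0.2452]
orientation: [[0.001, 1.0, -0.0], [1.0, -0.001, 0.0], [0.0, -0.0, -1.0]]
contact_force: [0.3, 0.9, -0.3]
gripper_width: 0.999
gripper_force: 0.0
```

send_rows --increments '[{"x":0.02,"y":-0.02,"z":0,"yaw":8.5},{"x":0.04,"y":-0.037,"z":0,"yaw":17},{"x":0.04,"y":-0.037,"z":0,"yaw":25.5},{"x":0.04,"y":-0.037,"z":0,"yaw":34},{"x":0.04,"y":-0.037,"z":0,"yaw":42.5}]'

```text
t: 1.2
tool_pos: [0.4126, 0.2403, 0.2452]
orientation: [[0.679, 0.734, -0.0], [0.734, -0.679, -0.0], [-0.0, -0.0, -1.0]]
contact_force: [-0.0, 0.1, -0.4]
gripper_width: 1.001
gripper_force: 0.0
```

send_rows --increments '[{"x":0,"y":0,"z":0,"yaw":8.5},{"x":0,"y":0,"z":0,"yaw":17},{"x":0,"y":0,"z":0,"yaw":25.5},{"x":0,"y":0,"z":0,"yaw":34},{"x":0,"y":0,"z":0,"yaw":42.5}]'

```text
t: 1.7
tool_pos: [0.4128, 0.2399, 0.2452]
orientation: [[0.997, 0.081, -0.0], [0.081, -0.997, -0.0], [-0.0, 0.0, -1.0]]
contact_force: [0.3, 0.3, -0.4]
gripper_width: 1.002
gripper_force: 0.0
```

send_rows --increments '[{"x":0,"y":0,"z":0,"yaw":5},{"x":0,"y":0,"z":0,"yaw":9},{"x":0,"y":0,"z":0,"yaw":9},{"x":0,"y":0,"z":0,"yaw":9},{"x":0,"y":0,"z":0,"yaw":9}]'

```text
t: 2.2
tool_pos: [0.4129, 0.24, 0.2453]
orientation: [[0.998, -0.068, -0.0], [-0.068, -0.998, -0.0], [-0.0, 0.0, -1.0]]
contact_force: [0.5, -0.4, 0.9]
gripper_width: 0.998
gripper_force: 0.0
```

```bash
cat > look.py <<'E'
from h import *
import sys
st();im=grab('wrist',sys.argv[1]);np.savez(sys.argv[1]+'.npz',**im);P=wcloud(im);redcaps(im,P)
E
cat > rim.py <<'E'
from h import *
import sys
from scipy.optimize import least_squares
im=dict(np.load(sys.argv[1]+'.npz'));P=wcloud(im)
X,Y,Z=P[...,0],P[...,1],P[...,2];S=cv2.cvtColor(im['pixels'],cv2.COLOR_RGB2HSV)[...,1]
x,y=map(float,sys.argv[2:4])
m=(abs(Z-.038)<.006)&(np.hypot(X-x,Y-y)<.05)&(S<110);p=P[m]
f=lambda q:np.hypot(p[:,0]-q[0],p[:,1]-q[1])-.034
r=least_squares(f,[x,y],loss='soft_l1',f_scale=.002);print('ring',r.x.round(4),m.sum(),'rms',np.sqrt((f(r.x)**2).mean()).round(4),'span',np.ptp(p,axis=0).round(3))
E
python3 look.py wrist1; python3 rim.py wrist1 .51 .252
```

```text
t 2.2 pos [0.4129 0.24   0.2453] ang -3.92 F [ 0.5 -0.4  0.9] w 0.998 gf 0.0
cap [472.  33.] 1112 ztop 0.1808 mid [0.5463 0.0592 0.1787] ext [0.029 0.03  0.007]
cap [421.  36.] 94 ztop 0.1211 mid [0.5511 0.0785 0.1196] ext [0.034 0.014 0.007]
cap [415.  83.] 68 ztop 0.112 mid [0.5004 0.083  0.1102] ext [0.031 0.011 0.007]
cap [466.  92.] 1091 ztop 0.1717 mid [0.4958 0.0626 0.1696] ext [0.029 0.029 0.007]
cap [407. 131.] 51 ztop 0.1038 mid [0.4528 0.0894 0.1019] ext [0.024 0.004 0.005]
cap [455. 150.] 1001 ztop 0.1626 mid [0.4454 0.0665 0.1606] ext [0.028 0.029 0.007]
cap [255. 188.] 1004 ztop 0.1338 mid [0.416  0.244  0.1323] ext [0.029 0.029 0.006]
ring [0.5109 0.2565] 1096 rms 0.0019 span [0.075 0.075 0.008]
```

View pics/wrist1.png

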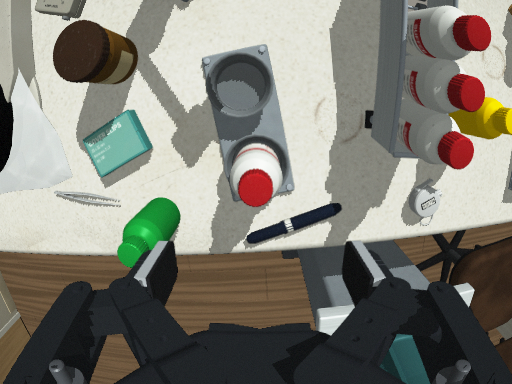

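The wrist view shows the spent bottle's cap at (255,188) below the tool, the empty ring at (240,83), and the green look-alike at (150,230). I check how much room there is to the green bottle, then go down.

```bash
python3 - <<'E'
from h import *
im=dict(np.load('wrist1.npz'));P=wcloud(im);H,S,V=cv2.split(cv2.cvtColor(im['pixels'],cv2.COLOR_RGB2HSV))
for nm,m in dict(green=(H>50)&(H<75)&(S>150),yel=(H>22)&(H<34)&(S>170)).items():
    p=P[m&(P[...,2]>.03)];print(nm,p.min(0),p.max(0),np.median(p,0))
print(rel(.416,.244,.09))
E
```

```text
green [0.33788249 0.23522784 0.03002503] [0.52754031 0.6085205  0.37324473] [0.36340346 0.36948212 0.0907436 ]
yel [ 0.44768548 -0.05793384  0.03023202] [0.4977922  0.59397367 0.37324473] [ 0.46999167 -0.02972253  0.09093474]
(array([ 0.0028, -0.0042,  0.1553]), np.float64(-3.94))
```

send_rows --increments '[{"x":0.003,"y":-0.004,"z":0.02,"yaw":0},{"x":0.003,"y":-0.004,"z":0.055,"yaw":0},{"x":0.003,"y":-0.004,"z":0.09,"yaw":0},{"x":0.003,"y":-0.004,"z":0.125,"yaw":0},{"x":0.003,"y":-0.004,"z":0.155,"yaw":0}]'

```text
t: 2.75
tool_pos: [0.416, 0.2437, 0.0889]
orientation: [[0.998, -0.069, -0.0], [-0.069, -0.998, -0.0], [-0.0, 0.0, -1.0]]
contact_force: [0.3, 1.1, -0.3]
gripper_width: 1.002
gripper_force: 0.0
```

send_rows --increments '[{"x":0,"y":0,"z":0,"yaw":0},{"x":0,"y":0,"z":0,"yaw":0},{"x":0,"y":0,"z":0,"yaw":0},{"x":0,"y":0,"z":0,"yaw":0},{"x":0,"y":0,"z":0,"yaw":0}]' --jaw 1

```text
t: 3.25
tool_pos: [0.4173, 0.2442, 0.0917]
orientation: [[0.998, -0.07, 0.003], [-0.07, -0.998, 0.001], [0.003, -0.001, -1.0]]
contact_force: [0.7, -1.1, 3.9]
gripper_width: 0.584
gripper_force: 62.5
```

send_rows --increments '[{"x":0,"y":0,"z":0,"yaw":0},{"x":0,"y":0,"z":0,"yaw":0},{"x":0,"y":0,"z":0,"yaw":0},{"x":0,"y":0,"z":0,"yaw":0},{"x":0,"y":0,"z":0,"yaw":0}]'

```text
t: 3.75
tool_pos: [0.4175, 0.2442, 0.0917]
orientation: [[0.998, -0.07, 0.003], [-0.07, -0.998, 0.001], [0.003, -0.001, -1.0]]
contact_force: [-0.2, -1.4, 7.2]
gripper_width: 0.585
gripper_force: 63.0
```

send_rows --increments '[{"x":0,"y":0,"z":-0.02,"yaw":0},{"x":0,"y":0,"z":-0.06,"yaw":0},{"x":0,"y":0,"z":-0.1,"yaw":0},{"x":0,"y":0,"z":-0.15,"yaw":0},{"x":0,"y":0,"z":-0.2,"yaw":0}]'

```text
t: 4.25
tool_pos: [0.4154, 0.2435, 0.2923]
orientation: [[0.998, -0.07, -0.0], [-0.07, -0.998, -0.0], [-0.0, 0.0, -1.0]]
contact_force: [1.7, 0.6, -1.6]
gripper_width: 0.585
gripper_force: 62.7
```

send_rows --increments '[{"x":0.0,"y":0.03,"z":-0.01,"yaw":0},{"x":0.01,"y":0.07,"z":-0.01,"yaw":0},{"x":0.02,"y":0.115,"z":-0.01,"yaw":0},{"x":0.02,"y":0.16,"z":-0.01,"yaw":0},{"x":0.03,"y":0.205,"z":-0.01,"yaw":0}]'

```text
t: 4.75
tool_pos: [0.4304, 0.0359, 0.3006]
orientation: [[0.998, -0.069, -0.0], [-0.069, -0.998, 0.0], [-0.0, -0.0, -1.0]]
contact_force: [1.3, 0.0, -1.3]
gripper_width: 0.582
gripper_force: 62.9
```

send_rows --increments '[{"x":0.0,"y":0.045,"z":0,"yaw":0},{"x":0.01,"y":0.09,"z":0,"yaw":0},{"x":0.02,"y":0.135,"z":0,"yaw":0},{"x":0.026,"y":0.18,"z":0,"yaw":0},{"x":0.026,"y":0.21,"z":0,"yaw":0}]'

```text
t: 5.25
tool_pos: [0.4434, -0.1772, 0.3007]
orientation: [[0.997, -0.071, 0.001], [-0.071, -0.997, -0.001], [0.001, 0.001, -1.0]]
contact_force: [0.1, 0.8, -1.3]
gripper_width: 0.587
gripper_force: 62.9
```

send_rows --increments '[{"x":0.0,"y":0.03,"z":0,"yaw":0},{"x":0.0,"y":0.06,"z":0,"yaw":0},{"x":0.0,"y":0.069,"z":0,"yaw":0},{"x":0.0,"y":0.069,"z":0,"yaw":0},{"x":0.0,"y":0.069,"z":0,"yaw":0}]'

```text
t: 5.75
tool_pos: [0.4381, -0.2419, 0.3002]
orientation: [[0.998, -0.07, -0.0], [-0.07, -0.998, 0.001], [-0.0, -0.001, -1.0]]
contact_force: [0.7, 0.7, -1.2]
gripper_width: 0.584
gripper_force: 62.9
```

```bash
python3 look.py wrist2; python3 - <<'E'
from h import *
im=dict(np.load('wrist2.npz'));P=wcloud(im);H,S,V=cv2.split(cv2.cvtColor(im['pixels'],cv2.COLOR_RGB2HSV));X,Y,Z=np.moveaxis(P,-1,0)
m=(X>.3)&(X<.58)&(Y>-.36)&(Y<-.12)&(Z>.015)&(Z<.035)&(S<60)
k,l,s,c=cv2.connectedComponentsWithStats(m.astype(np.uint8))
for i in range(1,k):
    if s[i,4]>60:print(s[i,4],cv2.minAreaRect(P[l==i][:,:2].astype(np.float32)))
print(rel(.44,-.243,.09))
E
```

```text
t 5.75 pos [ 0.4381 -0.2419  0.3002] ang -4.01 F [ 0.7  0.7 -1.2] w 0.584 gf 62.9
cap [283.  10.] 542 ztop 0.127 mid [ 0.6101 -0.2775  0.1255] ext [0.023 0.028 0.006]
cap [329.  48.] 619 ztop 0.127 mid [ 0.5676 -0.3218  0.1254] ext [0.029 0.029 0.006]
cap [ 38. 107.] 120 ztop 0.1214 mid [0.5502 0.0347 0.1196] ext [0.028 0.012 0.006]
cap [  4. 112.] 168 ztop 0.1772 mid [0.5461 0.0442 0.1754] ext [0.022 0.006 0.006]
cap [ 45. 144.] 99 ztop 0.1125 mid [0.4991 0.0387 0.1108] ext [0.029 0.011 0.007]
cap [  8. 155.] 411 ztop 0.1722 mid [0.4962 0.0574 0.1702] ext [0.028 0.025 0.006]
cap [ 54. 179.] 81 ztop 0.1031 mid [0.4492 0.0403 0.1016] ext [0.025 0.008 0.008]
cap [ 18. 194.] 446 ztop 0.1631 mid [0.4456 0.0631 0.1611] ext [0.029 0.029 0.007]
cap [255. 204.] 246 ztop 0.2834 mid [ 0.458  -0.2423  0.2811] ext [0.013 0.042 0.006]
cap [259. 295.] 4427 ztop 0.3421 mid [ 0.4415 -0.2414  0.34  ] ext [0.022 0.029 0.006]
776 ((0.45788219571113586, -0.24332410097122192), (0.09477192908525467, 0.15425525605678558), 84.77752685546875)
(array([0.002 , 0.0015, 0.2102]), np.float64(-3.96))
```

View pics/wrist2.png

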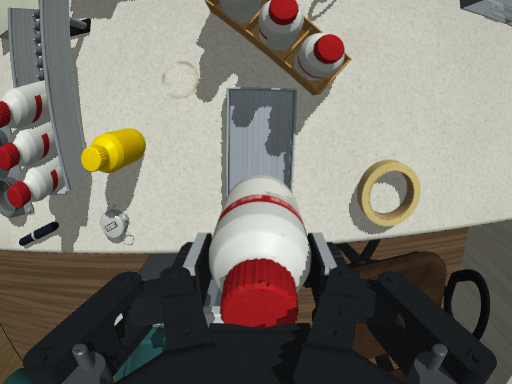

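The held bottle hangs upright, with its cap at (259,295). The empty tray is straight ahead (230–297, 90–250). Lower and release.

send_rows --increments '[{"x":0.002,"y":0.001,"z":0.03,"yaw":0},{"x":0.002,"y":0.001,"z":0.075,"yaw":0},{"x":0.002,"y":0.001,"z":0.12,"yaw":0},{"x":0.002,"y":0.001,"z":0.16,"yaw":0},{"x":0.002,"y":0.001,"z":0.19,"yaw":0}]'

```text
t: 6.3
tool_pos: [0.4395, -0.2418, 0.1083]
orientation: [[0.998, -0.068, -0.002], [-0.068, -0.998, 0.002], [-0.002, -0.002, -1.0]]
contact_force: [-0.6, -0.4, -1.8]
gripper_width: 0.584
gripper_force: 62.9
```

send_rows --increments '[{"x":0,"y":0,"z":0.01,"yaw":0},{"x":0,"y":0,"z":0.018,"yaw":0},{"x":0,"y":0,"z":0.023,"yaw":0},{"x":0,"y":0,"z":0.023,"yaw":0},{"x":0,"y":0,"z":0.023,"yaw":0}]'

```text
t: 6.8
tool_pos: [0.4411, -0.2446, 0.0884]
orientation: [[0.998, -0.07, 0.002], [-0.07, -0.998, -0.001], [0.002, 0.001, -1.0]]
contact_force: [-0.0, -0.3, -1.0]
gripper_width: 0.583
gripper_force: 62.8
```

send_rows --increments '[{"x":0,"y":0,"z":0,"yaw":0},{"x":0,"y":0,"z":0,"yaw":0},{"x":0,"y":0,"z":0,"yaw":0},{"x":0,"y":0,"z":0,"yaw":0},{"x":0,"y":0,"z":0,"yaw":0}]' --jaw -1

```text
t: 7.3
tool_pos: [0.4403, -0.2442, 0.0874]
orientation: [[0.998, -0.07, 0.0], [-0.07, -0.998, -0.0], [0.0, 0.0, -1.0]]
contact_force: [-0.1, 0.2, -0.0]
gripper_width: 1.001
gripper_force: 0.0
```

send_rows --increments '[{"x":0,"y":0,"z":-0.02,"yaw":0},{"x":0,"y":0,"z":-0.06,"yaw":0},{"x":0,"y":0,"z":-0.1,"yaw":0},{"x":0,"y":0,"z":-0.15,"yaw":0},{"x":0,"y":0,"z":-0.2,"yaw":0}]'

```text
t: 7.8
tool_pos: [0.4397, -0.2437, 0.2889]
orientation: [[0.998, -0.07, -0.001], [-0.07, -0.998, 0.001], [-0.001, -0.001, -1.0]]
contact_force: [0.4, -0.5, -0.4]
gripper_width: 0.999
gripper_force: 0.0
```

```bash
python3 look.py wrist3; python3 - <<'E'
from h import *
print(rel(.447,.065,.28))
E
```

```text
t 7.8 pos [ 0.4397 -0.2437  0.2889] ang -4.0 F [ 0.4 -0.5 -0.4] w 0.999 gf 0.0
cap [282.   9.] 528 ztop 0.1271 mid [ 0.6087 -0.2777  0.1255] ext [0.021 0.028 0.006]
cap [330.  47.] 672 ztop 0.127 mid [ 0.5674 -0.322   0.1253] ext [0.029 0.03  0.006]
cap [ 31. 109.] 132 ztop 0.1213 mid [0.5498 0.0348 0.1197] ext [0.03  0.014 0.007]
cap [  1. 115.] 31 ztop 0.1655 mid [0.5488 0.0429 0.1637] ext [0.014 0.004 0.006]
cap [ 39. 147.] 107 ztop 0.1123 mid [0.4997 0.0376 0.1104] ext [0.027 0.01  0.006]
cap [  5. 158.] 252 ztop 0.17 mid [0.4943 0.0507 0.1681] ext [0.025 0.012 0.006]
cap [261. 176.] 691 ztop 0.1267 mid [ 0.4402 -0.2446  0.1252] ext [0.029 0.029 0.006]
cap [ 49. 182.] 84 ztop 0.1038 mid [0.4507 0.0396 0.1019] ext [0.026 0.008 0.006]
cap [ 12. 198.] 462 ztop 0.163 mid [0.4455 0.0638 0.161 ] ext [0.029 0.029 0.006]
(array([-0.0183, -0.3109,  0.0152]), np.float64(-3.98))
```

The spent bottle stands upright in the middle of the tray. Next is the front lane bottle.

send_rows --increments '[{"x":0,"y":-0.03,"z":0,"yaw":0},{"x":0,"y":-0.07,"z":0,"yaw":0},{"x":0,"y":-0.115,"z":0,"yaw":0},{"x":0,"y":-0.16,"z":0,"yaw":0},{"x":-0.005,"y":-0.205,"z":0,"yaw":0}]'

```text
t: 8.35
tool_pos: [0.4498, -0.0377, 0.2873]
orientation: [[0.998, -0.07, 0.001], [-0.07, -0.998, -0.0], [0.001, -0.0, -1.0]]
contact_force: [1.4, -0.5, 0.2]
gripper_width: 1.001
gripper_force: 0.0
```

send_rows --increments '[{"x":-0.005,"y":-0.04,"z":0,"yaw":0},{"x":-0.005,"y":-0.08,"z":0,"yaw":0},{"x":-0.005,"y":-0.103,"z":0,"yaw":0},{"x":-0.005,"y":-0.103,"z":0,"yaw":0},{"x":-0.005,"y":-0.103,"z":0,"yaw":0}]'

```text
t: 8.85
tool_pos: [0.4516, 0.0639, 0.2871]
orientation: [[0.998, -0.068, -0.0], [-0.068, -0.998, -0.001], [-0.0, 0.001, -1.0]]
contact_force: [0.4, 0.1, 0.5]
gripper_width: 1.004
gripper_force: 0.0
```

```bash
python3 look.py wrist4; python3 - <<'E'
from h import *
print(rel(.4515,.0645,.121))
E
```

```text
t 8.85 pos [0.4516 0.0639 0.2871] ang -3.9 F [0.4 0.1 0.5] w 1.004 gf 0.0
cap [447.   9.] 71 ztop 0.0669 mid [ 0.6609 -0.2068  0.065 ] ext [0.027 0.006 0.006]
cap [485.   7.] 307 ztop 0.1266 mid [ 0.653  -0.2294  0.1247] ext [0.022 0.03  0.006]
cap [476.  47.] 123 ztop 0.0675 mid [ 0.6131 -0.256   0.0652] ext [0.041 0.012 0.006]
cap [507.  43.] 170 ztop 0.1252 mid [ 0.6137 -0.2651  0.1232] ext [0.022 0.008 0.006]
cap [259.  77.] 1057 ztop 0.1812 mid [0.5467 0.0578 0.1791] ext [0.029 0.028 0.006]
cap [500.  86.] 46 ztop 0.0684 mid [ 0.5553 -0.3048  0.0661] ext [0.026 0.02  0.005]
cap [259. 137.] 1052 ztop 0.1722 mid [0.4964 0.0614 0.1701] ext [0.028 0.029 0.006]
cap [460. 160.] 119 ztop 0.0667 mid [ 0.4455 -0.2275  0.0645] ext [0.04  0.023 0.006]
cap [494. 173.] 429 ztop 0.1263 mid [ 0.4396 -0.2428  0.1243] ext [0.028 0.029 0.006]
cap [259. 191.] 950 ztop 0.1629 mid [0.4457 0.065  0.1608] ext [0.029 0.029 0.006]
(array([-1.000e-04, -1.300e-03,  1.661e-01]), np.float64(-3.98))
```

send_rows --increments '[{"x":0,"y":-0.001,"z":0.03,"yaw":0},{"x":0,"y":-0.001,"z":0.07,"yaw":0},{"x":0,"y":-0.001,"z":0.11,"yaw":0},{"x":0,"y":-0.001,"z":0.145,"yaw":0},{"x":0,"y":-0.001,"z":0.165,"yaw":0}]'

```text
t: 9.4
tool_pos: [0.4503, 0.0634, 0.1199]
orientation: [[0.997, -0.072, -0.004], [-0.072, -0.997, -0.0], [-0.004, 0.001, -1.0]]
contact_force: [0.2, 0.7, 0.6]
gripper_width: 1.0
gripper_force: 0.0
```

send_rows --increments '[{"x":0,"y":0,"z":0,"yaw":0},{"x":0,"y":0,"z":0,"yaw":0},{"x":0,"y":0,"z":0,"yaw":0},{"x":0,"y":0,"z":0,"yaw":0},{"x":0,"y":0,"z":0,"yaw":0}]' --jaw 1

```text
t: 9.9
tool_pos: [0.4528, 0.0642, 0.1237]
orientation: [[0.998, -0.069, 0.002], [-0.069, -0.998, -0.001], [0.003, 0.001, -1.0]]
contact_force: [-0.8, -3.4, 7.5]
gripper_width: 0.579
gripper_force: 62.4
```

send_rows --increments '[{"x":0,"y":0,"z":0,"yaw":0},{"x":0,"y":0,"z":0,"yaw":0},{"x":-0.001,"y":0,"z":-0.005,"yaw":0},{"x":-0.003,"y":0,"z":-0.015,"yaw":0},{"x":-0.005,"y":0,"z":-0.03,"yaw":0}]'

```text
t: 10.4
tool_pos: [0.4469, 0.0654, 0.1529]
orientation: [[0.998, -0.07, 0.0], [-0.07, -0.998, 0.0], [0.0, -0.0, -1.0]]
contact_force: [0.8, -1.0, -3.1]
gripper_width: 0.58
gripper_force: 63.2
```

send_rows --increments '[{"x":-0.004,"y":0,"z":-0.02,"yaw":0},{"x":-0.007,"y":0,"z":-0.04,"yaw":0},{"x":-0.011,"y":0,"z":-0.065,"yaw":0},{"x":-0.016,"y":0,"z":-0.09,"yaw":0},{"x":-0.02,"y":0,"z":-0.12,"yaw":0}]'

```text
t: 10.9
tool_pos: [0.4251, 0.067, 0.2733]
orientation: [[0.998, -0.07, -0.002], [-0.07, -0.998, 0.001], [-0.002, -0.0, -1.0]]
contact_force: [0.7, -1.3, -3.4]
gripper_width: 0.581
gripper_force: 63.3
```

```bash
python3 look.py wrist5; python3 - <<'E'
from h import *
print(rel(.5109,.2565,.27)); im=grab('side','side5')
cv2.imwrite('pics/side5c.png',cv2.resize(cv2.imread('pics/side5.png')[80:260,150:390],(800,600)))
E
```

```text
t 10.9 pos [0.4251 0.067  0.2733] ang -3.99 F [ 0.7 -1.3 -3.4] w 0.581 gf 63.3
cap [482.  28.] 127 ztop 0.0674 mid [ 0.6124 -0.2559  0.0654] ext [0.041 0.012 0.006]
cap [510.  22.] 56 ztop 0.1155 mid [ 0.614  -0.2638  0.1136] ext [0.021 0.007 0.006]
cap [261.  67.] 1127 ztop 0.1777 mid [0.5268 0.0593 0.1757] ext [0.028 0.029 0.007]
cap [506.  67.] 45 ztop 0.0669 mid [ 0.5571 -0.3014  0.0649] ext [0.024 0.014 0.007]
cap [261. 130.] 1154 ztop 0.1688 mid [0.4767 0.0629 0.1667] ext [0.029 0.029 0.006]
cap [469. 143.] 128 ztop 0.0669 mid [ 0.4454 -0.2266  0.0648] ext [0.038 0.02  0.006]
cap [503. 155.] 382 ztop 0.1261 mid [ 0.4397 -0.2387  0.1242] ext [0.029 0.02  0.006]
cap [259. 298.] 3866 ztop 0.3125 mid [0.4233 0.0678 0.3104] ext [0.02  0.029 0.006]
(array([ 0.0701, -0.1948,  0.0087]), np.float64(-3.98))
```

View pics/side5c.png

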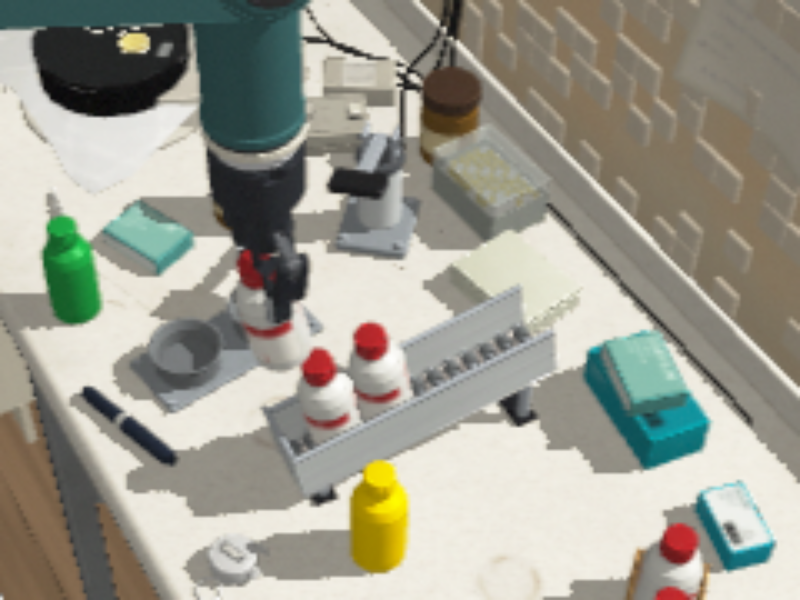

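The front bottle is out. Bottles 2 and 3 have rolled down on their feet and the yellow bottle hasn't been touched. The held bottle leans 10° toward the robot, so its foot is about 15 mm ahead of the tool. I allow for that at the far ring.

send_rows --increments '[{"x":0,"y":-0.03,"z":-0.01,"yaw":0},{"x":0,"y":-0.07,"z":-0.01,"yaw":0},{"x":0.02,"y":-0.11,"z":-0.01,"yaw":0},{"x":0.04,"y":-0.15,"z":-0.01,"yaw":0},{"x":0.0575,"y":-0.18,"z":-0.01,"yaw":0}]'

```text
t: 11.5
tool_pos: [0.4967, 0.2445, 0.2814]
orientation: [[0.998, -0.069, -0.001], [-0.069, -0.998, 0.0], [-0.001, -0.0, -1.0]]
contact_force: [1.0, -0.0, -2.4]
gripper_width: 0.577
gripper_force: 63.6
```

send_rows --increments '[{"x":0,"y":-0.015,"z":0.01,"yaw":0},{"x":0,"y":-0.015,"z":0.04,"yaw":0},{"x":0,"y":-0.015,"z":0.08,"yaw":0},{"x":0,"y":-0.015,"z":0.11,"yaw":0},{"x":0,"y":-0.015,"z":0.13,"yaw":0}]'

```text
t: 12.0
tool_pos: [0.4947, 0.2561, 0.1488]
orientation: [[0.998, -0.07, -0.006], [-0.07, -0.998, -0.002], [-0.006, 0.002, -1.0]]
contact_force: [-0.5, 0.5, -2.5]
gripper_width: 0.579
gripper_force: 63.7
```

```bash
python3 look.py wrist6|head -1; python3 - <<'E'
from h import *
print(rel(.4983,.2574,.105)); im=grab('side','side6')
cv2.imwrite('pics/side6c.png',cv2.resize(cv2.imread('pics/side6.png')[100:220,160:320],(800,600)))
E
```

```text
t 12.0 pos [0.4947 0.2561 0.1488] ang -4.0 F [-0.5  0.5 -2.5] w 0.579 gf 63.7
(array([ 0.0051, -0.0024,  0.0413]), np.float64(-4.01))
```

View pics/side6c.png

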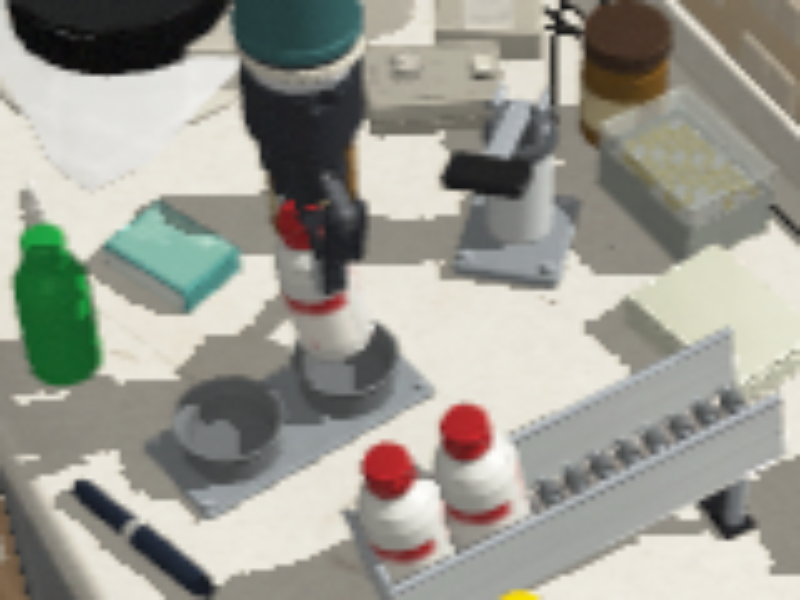

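The leaning bottle is over the far ring, at about (335,350). Both lane bottles stand properly. I let the arm settle while it lowers a little.

send_rows --increments '[{"x":0,"y":0,"z":0.005,"yaw":0},{"x":0,"y":0,"z":0.01,"yaw":0},{"x":0,"y":0,"z":0.01,"yaw":0},{"x":0,"y":0,"z":0.01,"yaw":0},{"x":0,"y":0,"z":0.01,"yaw":0}]'

```text
t: 12.6
tool_pos: [0.4983, 0.2573, 0.143]
orientation: [[0.998, -0.07, 0.001], [-0.07, -0.998, 0.0], [0.001, -0.001, -1.0]]
contact_force: [-0.5, -0.4, -2.4]
gripper_width: 0.579
gripper_force: 63.6
```

```bash
python3 - <<'E'
from h import *
st();print(rel(.4983,.2574,.104))
E
```

```text
t 12.6 pos [0.4983 0.2573 0.143 ] ang -4.0 F [-0.5 -0.4 -2.4] w 0.579 gf 63.6
(array([-0.0001, -0.0001,  0.039 ]), np.float64(-4.0))
```

send_rows --increments '[{"x":0,"y":0,"z":0.012,"yaw":0},{"x":0,"y":0,"z":0.024,"yaw":0},{"x":0,"y":0,"z":0.034,"yaw":0},{"x":0,"y":0,"z":0.038,"yaw":0},{"x":0,"y":0,"z":0.04,"yaw":0}]'

```text
t: 13.1
tool_pos: [0.4977, 0.257, 0.1014]
orientation: [[0.998, -0.07, -0.001], [-0.07, -0.998, -0.0], [-0.001, 0.0, -1.0]]
contact_force: [1.3, -0.2, -2.7]
gripper_width: 0.58
gripper_force: 63.7
```

send_rows --increments '[{"x":0.002,"y":0,"z":0.003,"yaw":0},{"x":0.005,"y":0,"z":0.005,"yaw":0},{"x":0.008,"y":0,"z":0.006,"yaw":0},{"x":0.0105,"y":0,"z":0.007,"yaw":0},{"x":0.0125,"y":0,"z":0.008,"yaw":0}]'

```text
t: 13.6
tool_pos: [0.5113, 0.2564, 0.0957]
orientation: [[0.998, -0.07, 0.001], [-0.07, -0.998, 0.0], [0.001, -0.0, -1.0]]
contact_force: [-2.2, -0.1, 11.0]
gripper_width: 0.582
gripper_force: 65.6
```

send_rows --increments '[{"x":0,"y":0,"z":0,"yaw":0},{"x":0,"y":0,"z":0,"yaw":0},{"x":0,"y":0,"z":0,"yaw":0},{"x":0,"y":0,"z":0,"yaw":0},{"x":0,"y":0,"z":0,"yaw":0}]'

```text
t: 14.1
tool_pos: [0.5112, 0.2564, 0.0958]
orientation: [[0.998, -0.07, 0.002], [-0.07, -0.998, 0.0], [0.002, -0.001, -1.0]]
contact_force: [-1.9, -0.9, 8.4]
gripper_width: 0.58
gripper_force: 65.4
```

Only 8–11 N, as expected. I release, rise and look.

send_rows --increments '[{"x":0,"y":0,"z":0,"yaw":0},{"x":0,"y":0,"z":0,"yaw":0},{"x":0,"y":0,"z":0,"yaw":0},{"x":0,"y":0,"z":0,"yaw":0},{"x":0,"y":0,"z":0,"yaw":0}]' --jaw -1

```text
t: 14.6
tool_pos: [0.5103, 0.2563, 0.0942]
orientation: [[0.998, -0.07, -0.0], [-0.07, -0.998, 0.0], [-0.0, 0.0, -1.0]]
contact_force: [0.4, 0.3, -0.2]
gripper_width: 1.001
gripper_force: 0.0
```

send_rows --increments '[{"x":0,"y":0,"z":-0.02,"yaw":0},{"x":0,"y":0,"z":-0.06,"yaw":0},{"x":0,"y":0,"z":-0.1,"yaw":0},{"x":0,"y":0,"z":-0.15,"yaw":0},{"x":0,"y":0,"z":-0.19,"yaw":0}]'

```text
t: 15.1
tool_pos: [0.5106, 0.2563, 0.2869]
orientation: [[0.998, -0.07, 0.001], [-0.07, -0.998, 0.001], [0.001, -0.001, -1.0]]
contact_force: [1.4, 0.3, -1.1]
gripper_width: 0.994
gripper_force: 0.0
```

```bash
python3 look.py wrist7; python3 rim.py wrist7 .4155 .244;python3 - <<'E'
from h import *
print(rel(.4515,.0645,.285))
E
```

```text
t 15.1 pos [0.5106 0.2563 0.2869] ang -4.0 F [ 1.4  0.3 -1.1] w 0.994 gf 0.0
cap [260. 175.] 734 ztop 0.1337 mid [0.5147 0.2562 0.1323] ext [0.029 0.028 0.006]
cap [408. 168.] 42 ztop 0.1129 mid [0.5056 0.0865 0.1111] ext [0.02  0.003 0.006]
cap [449. 189.] 720 ztop 0.1716 mid [0.4968 0.0629 0.1695] ext [0.028 0.029 0.006]
cap [400. 206.] 30 ztop 0.1036 mid [0.4562 0.0904 0.1016] ext [0.019 0.003 0.005]
cap [436. 231.] 630 ztop 0.1626 mid [0.446  0.0665 0.1606] ext [0.028 0.03  0.007]
ring [0.4167 0.2443] 642 rms 0.0019 span [0.075 0.074 0.007]
(array([-0.0488,  0.197 ,  0.0072]), np.float64(-3.99))
```

It stands on the floor of the far ring: the cap height matches the spent bottle's earlier one, and it's about 3 mm off centre. Now the second bottle, at the front again.

send_rows --increments '[{"x":-0.01,"y":0.03,"z":0,"yaw":0},{"x":-0.02,"y":0.07,"z":0,"yaw":0},{"x":-0.03,"y":0.115,"z":0,"yaw":0},{"x":-0.04,"y":0.16,"z":0,"yaw":0},{"x":-0.0485,"y":0.196,"z":0,"yaw":0}]'

```text
t: 15.65
tool_pos: [0.4471, 0.0623, 0.284]
orientation: [[0.998, -0.07, -0.001], [-0.07, -0.998, -0.001], [-0.0, 0.001, -1.0]]
contact_force: [0.7, -0.5, -0.7]
gripper_width: 0.998
gripper_force: 0.0
```

send_rows --increments '[{"x":0,"y":0,"z":0.02,"yaw":0},{"x":0,"y":0,"z":0.06,"yaw":0},{"x":0,"y":0,"z":0.1,"yaw":0},{"x":0,"y":0,"z":0.14,"yaw":0},{"x":0,"y":0,"z":0.163,"yaw":0}]'

```text
t: 16.15
tool_pos: [0.4464, 0.064, 0.1186]
orientation: [[0.998, -0.07, -0.003], [-0.07, -0.998, 0.0], [-0.003, 0.0, -1.0]]
contact_force: [0.1, -0.4, 0.6]
gripper_width: 1.001
gripper_force: 0.0
```

send_rows --increments '[{"x":0,"y":0,"z":0,"yaw":0},{"x":0,"y":0,"z":0,"yaw":0},{"x":0,"y":0,"z":0,"yaw":0},{"x":0,"y":0,"z":0,"yaw":0},{"x":0,"y":0,"z":0,"yaw":0}]' --jaw 1

```text
t: 16.65
tool_pos: [0.4492, 0.0641, 0.1227]
orientation: [[0.998, -0.07, 0.002], [-0.07, -0.998, -0.0], [0.002, -0.0, -1.0]]
contact_force: [-1.7, -0.5, 7.2]
gripper_width: 0.581
gripper_force: 62.5
```

send_rows --increments '[{"x":0,"y":0,"z":0,"yaw":0},{"x":0,"y":0,"z":0,"yaw":0},{"x":-0.001,"y":0,"z":-0.005,"yaw":0},{"x":-0.003,"y":0,"z":-0.015,"yaw":0},{"x":-0.005,"y":0,"z":-0.03,"yaw":0}]'

```text
t: 17.15
tool_pos: [0.4433, 0.0645, 0.1519]
orientation: [[0.998, -0.07, -0.0], [-0.07, -0.998, 0.0], [-0.0, -0.0, -1.0]]
contact_force: [1.6, -0.1, -3.1]
gripper_width: 0.583
gripper_force: 62.8
```

send_rows --increments '[{"x":-0.004,"y":0,"z":-0.02,"yaw":0},{"x":-0.007,"y":0,"z":-0.04,"yaw":0},{"x":-0.011,"y":0,"z":-0.065,"yaw":0},{"x":-0.016,"y":0,"z":-0.09,"yaw":0},{"x":-0.02,"y":0,"z":-0.12,"yaw":0}]'

```text
t: 17.65
tool_pos: [0.4217, 0.066, 0.2723]
orientation: [[0.998, -0.07, -0.002], [-0.07, -0.998, 0.0], [-0.002, -0.0, -1.0]]
contact_force: [0.6, -0.1, -2.9]
gripper_width: 0.583
gripper_force: 62.8
```

send_rows --increments '[{"x":0,"y":-0.03,"z":-0.01,"yaw":0},{"x":0,"y":-0.07,"z":-0.01,"yaw":0},{"x":0,"y":-0.11,"z":-0.01,"yaw":0},{"x":-0.02,"y":-0.15,"z":-0.01,"yaw":0},{"x":-0.035,"y":-0.18,"z":-0.01,"yaw":0}]'

```text
t: 18.15
tool_pos: [0.3996, 0.2498, 0.2819]
orientation: [[0.998, -0.069, -0.001], [-0.069, -0.998, 0.001], [-0.001, -0.001, -1.0]]
contact_force: [0.2, 0.4, -3.1]
gripper_width: 0.581
gripper_force: 63.2
```

```bash
python3 look.py wrist8; python3 - <<'E'
from h import *
print(rel(.4035,.2451,.143))
E
```

```text
t 18.15 pos [0.3996 0.2498 0.2819] ang -3.98 F [ 0.2  0.4 -3.1] w 0.581 gf 63.2
cap [245.  63.] 797 ztop 0.134 mid [0.5133 0.2561 0.1327] ext [0.029 0.029 0.006]
cap [400. 116.] 44 ztop 0.1027 mid [0.4532 0.0897 0.101 ] ext [0.025 0.004 0.006]
cap [443. 130.] 796 ztop 0.1627 mid [0.4449 0.0663 0.1606] ext [0.029 0.029 0.007]
cap [259. 295.] 4389 ztop 0.322 mid [0.3998 0.2504 0.32  ] ext [0.023 0.029 0.006]
(array([0.007 , 0.0083, 0.1388]), np.float64(-3.91))
```

send_rows --increments '[{"x":0.003,"y":0.006,"z":0.02,"yaw":0},{"x":0.003,"y":0.006,"z":0.06,"yaw":0},{"x":0.003,"y":0.006,"z":0.1,"yaw":0},{"x":0.003,"y":0.006,"z":0.13,"yaw":0},{"x":0.003,"y":0.006,"z":0.138,"yaw":0}]'

```text
t: 18.7
tool_pos: [0.4008, 0.2404, 0.141]
orientation: [[0.998, -0.07, -0.006], [-0.07, -0.998, -0.002], [-0.006, 0.003, -1.0]]
contact_force: [-1.2, -1.6, -2.4]
gripper_width: 0.584
gripper_force: 63.2
```

send_rows --increments '[{"x":0,"y":0,"z":0,"yaw":0},{"x":0,"y":0,"z":0,"yaw":0},{"x":0,"y":0,"z":0,"yaw":0},{"x":0,"y":0,"z":0,"yaw":0},{"x":0,"y":0,"z":0,"yaw":0}]'

```text
t: 19.2
tool_pos: [0.4041, 0.2419, 0.1442]
orientation: [[0.998, -0.07, 0.002], [-0.07, -0.998, 0.001], [0.002, -0.001, -1.0]]
contact_force: [-0.0, -0.2, -1.6]
gripper_width: 0.584
gripper_force: 63.2
```

```bash
python3 - <<'E'
from h import *
st();print(rel(.4005,.2453,.103))
E
```

```text
t 19.2 pos [0.4041 0.2419 0.1442] ang -4.0 F [-0.  -0.2 -1.6] w 0.584 gf 63.2
(array([-0.0039, -0.0031,  0.0412]), np.float64(-4.0))
```

send_rows --increments '[{"x":-0.004,"y":-0.003,"z":0.006,"yaw":0},{"x":-0.004,"y":-0.003,"z":0.016,"yaw":0},{"x":-0.004,"y":-0.003,"z":0.026,"yaw":0},{"x":-0.004,"y":-0.003,"z":0.036,"yaw":0},{"x":-0.004,"y":-0.003,"z":0.041,"yaw":0}]'

```text
t: 19.7
tool_pos: [0.399, 0.2446, 0.1007]
orientation: [[0.998, -0.07, -0.002], [-0.07, -0.998, -0.001], [-0.002, 0.001, -1.0]]
contact_force: [-0.4, -0.4, -3.0]
gripper_width: 0.577
gripper_force: 63.2
```

send_rows --increments '[{"x":0.002,"y":0,"z":0.003,"yaw":0},{"x":0.005,"y":0,"z":0.005,"yaw":0},{"x":0.008,"y":0,"z":0.006,"yaw":0},{"x":0.0105,"y":0,"z":0.007,"yaw":0},{"x":0.0125,"y":0,"z":0.008,"yaw":0}]'

```text
t: 20.2
tool_pos: [0.4118, 0.2439, 0.0953]
orientation: [[0.998, -0.07, -0.001], [-0.07, -0.998, -0.0], [-0.001, 0.0, -1.0]]
contact_force: [-6.2, -1.7, 19.0]
gripper_width: 0.579
gripper_force: 65.5
```

send_rows --increments '[{"x":0,"y":0,"z":0,"yaw":0},{"x":0,"y":0,"z":0,"yaw":0},{"x":0,"y":0,"z":0,"yaw":0},{"x":0,"y":0,"z":0,"yaw":0},{"x":0,"y":0,"z":0,"yaw":0}]'

```text
t: 20.7
tool_pos: [0.4122, 0.2439, 0.0952]
orientation: [[0.998, -0.07, -0.0], [-0.07, -0.998, -0.0], [-0.0, 0.0, -1.0]]
contact_force: [-3.9, -1.7, 8.8]
gripper_width: 0.58
gripper_force: 64.7
```

send_rows --increments '[{"x":0,"y":0,"z":0,"yaw":0},{"x":0,"y":0,"z":0,"yaw":0},{"x":0,"y":0,"z":0,"yaw":0},{"x":0,"y":0,"z":0,"yaw":0},{"x":0,"y":0,"z":0,"yaw":0}]' --jaw -1

```text
t: 21.2
tool_pos: [0.4124, 0.2441, 0.0943]
orientation: [[0.998, -0.07, 0.0], [-0.07, -0.998, 0.0], [0.0, -0.0, -1.0]]
contact_force: [-0.8, 0.3, 0.1]
gripper_width: 0.995
gripper_force: 0.0
```

send_rows --increments '[{"x":0,"y":0,"z":-0.02,"yaw":0},{"x":0,"y":0,"z":-0.06,"yaw":0},{"x":0,"y":0,"z":-0.1,"yaw":0},{"x":0,"y":0,"z":-0.15,"yaw":0},{"x":0,"y":0,"z":-0.19,"yaw":0}]'

```text
t: 21.7
tool_pos: [0.4124, 0.2441, 0.2869]
orientation: [[0.998, -0.07, 0.001], [-0.07, -0.998, 0.001], [0.001, -0.001, -1.0]]
contact_force: [0.7, 0.0, 0.1]
gripper_width: 1.0
gripper_force: 0.0
```

```bash
python3 look.py wrist9; python3 - <<'E'
from h import *
im=dict(np.load('side0.npz'));P=cloud(im);V=cv2.cvtColor(im['pixels'],cv2.COLOR_RGB2HSV)[...,2]
for n,P,V in [('side',P,V)]+[(w,wcloud(i:=dict(np.load(w+'.npz'))),cv2.cvtColor(i['pixels'],cv2.COLOR_RGB2HSV)[...,2]) for w in ['wrist7','wrist9']]:
    m=(abs(P[...,0]-.613)<.05)&(abs(P[...,1]-.239)<.05)&(abs(P[...,2]-.17)<.03)&(V<80)
    p=P[m]
    if len(p)>10: print(n,len(p),np.round(cv2.minAreaRect(p[:,:2].astype(np.float32))[0],4),cv2.minAreaRect(p[:,:2].astype(np.float32))[1:],p.mean(0).round(4),p[:,2].min(),p[:,2].max())
print(rel(.615,.24,.28))
E
```

```text
t 21.7 pos [0.4124 0.2441 0.2869] ang -4.0 F [0.7 0.  0.1] w 1.0 gf 0.0
cap [240.  77.] 750 ztop 0.1341 mid [0.5133 0.2558 0.1327] ext [0.028 0.028 0.006]
cap [394. 127.] 36 ztop 0.1037 mid [0.4538 0.0898 0.1012] ext [0.022 0.003 0.005]
cap [435. 142.] 772 ztop 0.1627 mid [0.4454 0.0663 0.1606] ext [0.029 0.029 0.006]
cap [260. 172.] 733 ztop 0.1337 mid [0.4198 0.2437 0.1323] ext [0.029 0.028 0.006]
side 124 [0.6121 0.2395] ((0.04596606269478798, 0.05473053827881813), 51.02381134033203) [0.6104 0.2359 0.1737] 0.16363934909627065 0.18412029596561363
wrist7 3307 [0.6268 0.2551] ((0.07565903663635254, 0.05555156245827675), 47.752540588378906) [0.6147 0.2428 0.1735] 0.1525935648073516 0.18113367800901664
(array([ 0.1991, -0.0082,  0.0151]), np.float64(-3.99))
```

View pics/wrist9.png

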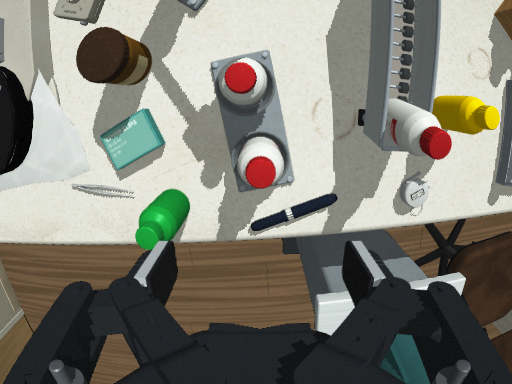

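Both rings are filled, with caps at (240,77) and (260,172), and one bottle is left in the lane (435,142). Now the pump: shut the jaws and press the paddle at its centre, about (0.613, 0.241).

send_rows --increments '[{"x":0.03,"y":0,"z":0,"yaw":0},{"x":0.07,"y":-0.003,"z":0,"yaw":0},{"x":0.115,"y":-0.005,"z":0,"yaw":0},{"x":0.16,"y":-0.009,"z":0,"yaw":0},{"x":0.197,"y":-0.01,"z":0,"yaw":0}]' --jaw 1

```text
t: 22.25
tool_pos: [0.6117, 0.2402, 0.2836]
orientation: [[0.998, -0.07, 0.0], [-0.07, -0.998, 0.0], [0.0, -0.0, -1.0]]
contact_force: [-0.5, 0.8, -0.2]
gripper_width: 0.142
gripper_force: 0.0
```

send_rows --increments '[{"x":0,"y":0,"z":0.02,"yaw":0},{"x":0,"y":0,"z":0.05,"yaw":0},{"x":0,"y":0,"z":0.07,"yaw":0},{"x":0,"y":0,"z":0.08,"yaw":0},{"x":0,"y":0,"z":0.08,"yaw":0}]'

```text
t: 22.75
tool_pos: [0.6083, 0.24, 0.2023]
orientation: [[0.998, -0.07, -0.004], [-0.07, -0.998, -0.001], [-0.003, 0.001, -1.0]]
contact_force: [-1.0, 0.2, 0.3]
gripper_width: -0.002
gripper_force: 0.0
```

send_rows --increments '[{"x":0,"y":0,"z":0.02,"yaw":0},{"x":0,"y":0,"z":0.04,"yaw":0},{"x":0,"y":0,"z":0.06,"yaw":0},{"x":0,"y":0,"z":0.08,"yaw":0},{"x":0,"y":0,"z":0.09,"yaw":0}]'

```text
t: 23.25
tool_pos: [0.6118, 0.2412, 0.116]
orientation: [[0.998, -0.07, 0.005], [-0.07, -0.998, 0.002], [0.005, -0.002, -1.0]]
contact_force: [-0.5, 2.0, 9.5]
gripper_width: 0.002
gripper_force: 4.5
```

send_rows --increments '[{"x":0,"y":0,"z":0.005,"yaw":0},{"x":0,"y":0,"z":0.01,"yaw":0},{"x":0,"y":0,"z":0.015,"yaw":0},{"x":0,"y":0,"z":0.015,"yaw":0},{"x":0,"y":0,"z":0.015,"yaw":0}]'

```text
t: 23.75
tool_pos: [0.6134, 0.2425, 0.1042]
orientation: [[0.998, -0.07, 0.009], [-0.07, -0.998, 0.004], [0.009, -0.005, -1.0]]
contact_force: [-1.0, 1.8, 13.8]
gripper_width: -0.0
gripper_force: 6.5
```

```bash
python3 - <<'E'
from h import *
st(); im=grab('side','side10')
cv2.imwrite('pics/side10c.png',cv2.resize(cv2.imread('pics/side10.png')[70:220,160:360],(800,600)))
E
```

```text
t 23.75 pos [0.6134 0.2425 0.1042] ang -4.0 F [-1.   1.8 13.8] w -0.0 gf 6.5
```

View pics/side10c.png

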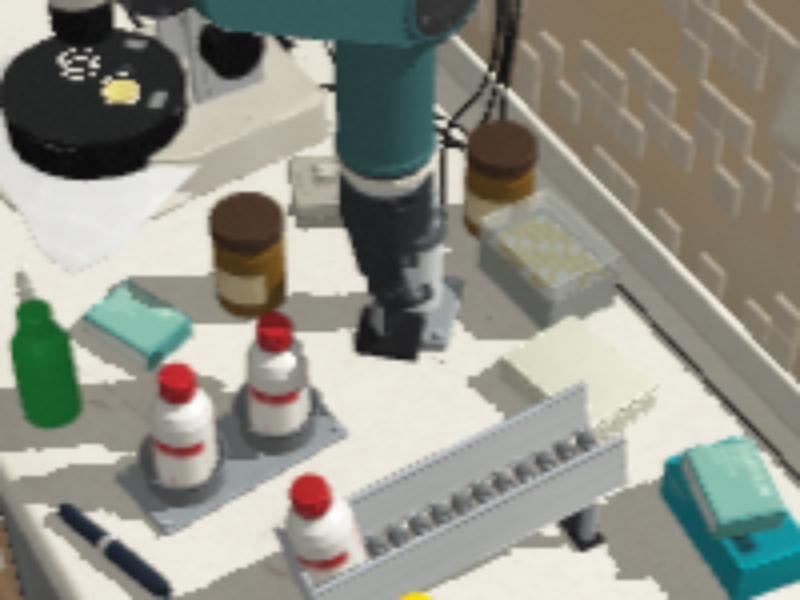

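The paddle is pressed to about 0.09 m, which is near the stop. I press a few millimetres more to confirm the stop, then hold briefly and release.

send_rows --increments '[{"x":0,"y":0,"z":0.002,"yaw":0},{"x":0,"y":0,"z":0.004,"yaw":0},{"x":0,"y":0,"z":0.005,"yaw":0},{"x":0,"y":0,"z":0.005,"yaw":0},{"x":0,"y":0,"z":0.005,"yaw":0}]'

```text
t: 24.3
tool_pos: [0.6138, 0.2429, 0.1027]
orientation: [[0.998, -0.07, 0.011], [-0.07, -0.998, 0.005], [0.011, -0.006, -1.0]]
contact_force: [-8.9, 1.2, 37.0]
gripper_width: 0.003
gripper_force: 18.4
```

send_rows --increments '[{"x":0,"y":0,"z":-0.03,"yaw":0},{"x":0,"y":0,"z":-0.06,"yaw":0},{"x":0,"y":0,"z":-0.09,"yaw":0},{"x":0,"y":0,"z":-0.11,"yaw":0},{"x":0,"y":0,"z":-0.11,"yaw":0}]'

```text
t: 24.8
tool_pos: [0.6127, 0.2413, 0.2098]
orientation: [[0.998, -0.069, 0.009], [-0.07, -0.998, 0.003], [0.009, -0.003, -1.0]]
contact_force: [-0.6, 0.9, -0.7]
gripper_width: 0.002
gripper_force: 0.0
```

send_rows --increments '[{"x":0,"y":0,"z":0,"yaw":0},{"x":0,"y":0,"z":0,"yaw":0},{"x":0,"y":0,"z":0,"yaw":0},{"x":0,"y":0,"z":0,"yaw":0},{"x":0,"y":0,"z":0,"yaw":0}]'

```text
t: 25.3
tool_pos: [0.6091, 0.2402, 0.2034]
orientation: [[0.998, -0.07, -0.001], [-0.07, -0.998, -0.0], [-0.001, 0.0, -1.0]]
contact_force: [0.1, -0.5, 0.4]
gripper_width: 0.004
gripper_force: 0.0
```

```bash
python3 - <<'E'
from h import *
st(); im=grab('side');P=cloud(im);V=cv2.cvtColor(im['pixels'],cv2.COLOR_RGB2HSV)[...,2]
m=(abs(P[...,0]-.613)<.04)&(abs(P[...,1]-.239)<.04)&(P[...,2]>.05)&(P[...,2]<.186)&(V<80);p=P[m];print(len(p),np.percentile(p[:,2],[5,50,95]))
E
```

```text
t 25.3 pos [0.6091 0.2402 0.2034] ang -4.0 F [ 0.1 -0.5  0.4] w 0.004 gf 0.0
116 [0.16787625 0.17453051 0.17913401]
```

The force jumped to 37 N, so the lever is on its stop. It came back to 0.174, fully up. I do three more strokes, slightly lighter.

send_rows --increments '[{"x":0,"y":0,"z":0.02,"yaw":0},{"x":0,"y":0,"z":0.045,"yaw":0},{"x":0,"y":0,"z":0.07,"yaw":0},{"x":0,"y":0,"z":0.09,"yaw":0},{"x":0,"y":0,"z":0.104,"yaw":0}]'

```text
t: 25.85
tool_pos: [0.6121, 0.2417, 0.1015]
orientation: [[0.998, -0.07, 0.005], [-0.07, -0.998, 0.003], [0.005, -0.003, -1.0]]
contact_force: [-5.0, 3.8, 52.3]
gripper_width: -0.003
gripper_force: 26.1
```

send_rows --increments '[{"x":0,"y":0,"z":0.003,"yaw":0},{"x":0,"y":0,"z":0.003,"yaw":0},{"x":0,"y":0,"z":0.003,"yaw":0},{"x":0,"y":0,"z":0.003,"yaw":0},{"x":0,"y":0,"z":0.003,"yaw":0}]'

```text
t: 26.35
tool_pos: [0.6122, 0.2417, 0.1025]
orientation: [[0.998, -0.07, 0.007], [-0.07, -0.998, 0.003], [0.006, -0.003, -1.0]]
contact_force: [-6.3, -0.3, 30.2]
gripper_width: 0.0
gripper_force: 14.6
```

send_rows --increments '[{"x":0,"y":0,"z":-0.03,"yaw":0},{"x":0,"y":0,"z":-0.06,"yaw":0},{"x":0,"y":0,"z":-0.09,"yaw":0},{"x":0,"y":0,"z":-0.107,"yaw":0},{"x":0,"y":0,"z":-0.107,"yaw":0}]'

```text
t: 26.85
tool_pos: [0.6115, 0.2409, 0.2074]
orientation: [[0.998, -0.07, 0.006], [-0.07, -0.998, 0.002], [0.006, -0.002, -1.0]]
contact_force: [0.1, 0.5, 1.0]
gripper_width: -0.001
gripper_force: 0.0
```

send_rows --increments '[{"x":0,"y":0,"z":0,"yaw":0},{"x":0,"y":0,"z":0,"yaw":0},{"x":0,"y":0,"z":0,"yaw":0},{"x":0,"y":0,"z":0,"yaw":0},{"x":0,"y":0,"z":0,"yaw":0}]'

```text
t: 27.35
tool_pos: [0.6092, 0.2402, 0.2035]
orientation: [[0.998, -0.07, -0.001], [-0.07, -0.998, -0.0], [-0.001, 0.0, -1.0]]
contact_force: [0.5, -0.7, 0.1]
gripper_width: 0.002
gripper_force: 0.0
```

send_rows --increments '[{"x":0,"y":0,"z":0.02,"yaw":0},{"x":0,"y":0,"z":0.045,"yaw":0},{"x":0,"y":0,"z":0.07,"yaw":0},{"x":0,"y":0,"z":0.09,"yaw":0},{"x":0,"y":0,"z":0.104,"yaw":0}]'

```text
t: 27.85
tool_pos: [0.6121, 0.2417, 0.1015]
orientation: [[0.998, -0.07, 0.005], [-0.07, -0.998, 0.003], [0.005, -0.003, -1.0]]
contact_force: [-5.7, 3.7, 52.6]
gripper_width: -0.004
gripper_force: 26.1
```

send_rows --increments '[{"x":0,"y":0,"z":0.003,"yaw":0},{"x":0,"y":0,"z":0.003,"yaw":0},{"x":0,"y":0,"z":0.003,"yaw":0},{"x":0,"y":0,"z":0.003,"yaw":0},{"x":0,"y":0,"z":0.003,"yaw":0}]'

```text
t: 28.35
tool_pos: [0.6121, 0.2417, 0.1025]
orientation: [[0.998, -0.07, 0.007], [-0.07, -0.998, 0.003], [0.006, -0.003, -1.0]]
contact_force: [-6.0, 0.8, 28.4]
gripper_width: 0.002
gripper_force: 14.6
```

send_rows --increments '[{"x":0,"y":0,"z":-0.03,"yaw":0},{"x":0,"y":0,"z":-0.06,"yaw":0},{"x":0,"y":0,"z":-0.09,"yaw":0},{"x":0,"y":0,"z":-0.107,"yaw":0},{"x":0,"y":0,"z":-0.107,"yaw":0}]'

```text
t: 28.85
tool_pos: [0.6115, 0.2409, 0.2074]
orientation: [[0.998, -0.07, 0.006], [-0.07, -0.998, 0.002], [0.006, -0.002, -1.0]]
contact_force: [0.2, -0.4, -0.5]
gripper_width: 0.002
gripper_force: 0.0
```

send_rows --increments '[{"x":0,"y":0,"z":0,"yaw":0},{"x":0,"y":0,"z":0,"yaw":0},{"x":0,"y":0,"z":0,"yaw":0},{"x":0,"y":0,"z":0,"yaw":0},{"x":0,"y":0,"z":0,"yaw":0}]'

```text
t: 29.35
tool_pos: [0.6092, 0.2402, 0.2035]
orientation: [[0.998, -0.07, -0.001], [-0.07, -0.998, -0.0], [-0.001, 0.0, -1.0]]
contact_force: [0.4, -0.9, -0.3]
gripper_width: -0.001
gripper_force: 0.0
```

send_rows --increments '[{"x":0,"y":0,"z":0.02,"yaw":0},{"x":0,"y":0,"z":0.045,"yaw":0},{"x":0,"y":0,"z":0.07,"yaw":0},{"x":0,"y":0,"z":0.09,"yaw":0},{"x":0,"y":0,"z":0.104,"yaw":0}]'

```text
t: 29.85
tool_pos: [0.6121, 0.2417, 0.1015]
orientation: [[0.998, -0.07, 0.005], [-0.07, -0.998, 0.003], [0.005, -0.003, -1.0]]
contact_force: [-5.9, 4.7, 53.6]
gripper_width: -0.001
gripper_force: 26.1
```

send_rows --increments '[{"x":0,"y":0,"z":0.004,"yaw":0},{"x":0,"y":0,"z":0.004,"yaw":0},{"x":0,"y":0,"z":0.004,"yaw":0},{"x":0,"y":0,"z":0.004,"yaw":0},{"x":0,"y":0,"z":0.004,"yaw":0}]'

```text
t: 30.35
tool_pos: [0.6122, 0.2418, 0.1021]
orientation: [[0.998, -0.07, 0.007], [-0.07, -0.998, 0.003], [0.007, -0.003, -1.0]]
contact_force: [-8.4, -0.3, 33.7]
gripper_width: 0.001
gripper_force: 17.0
```

send_rows --increments '[{"x":0,"y":0,"z":-0.04,"yaw":0},{"x":0,"y":0,"z":-0.08,"yaw":0},{"x":0,"y":0,"z":-0.12,"yaw":0},{"x":0,"y":0,"z":-0.16,"yaw":0},{"x":0,"y":0,"z":-0.19,"yaw":0}]'

```text
t: 30.85
tool_pos: [0.6101, 0.2405, 0.2892]
orientation: [[0.998, -0.07, 0.003], [-0.07, -0.998, 0.001], [0.003, -0.001, -1.0]]
contact_force: [0.4, -0.3, 0.6]
gripper_width: -0.002
gripper_force: 0.0
```

```bash
cat > pk.py <<'E'
from h import *
st(); im=grab('side','sidelast');P=cloud(im);V=cv2.cvtColor(im['pixels'],cv2.COLOR_RGB2HSV)[...,2]
m=(abs(P[...,0]-.613)<.04)&(abs(P[...,1]-.239)<.04)&(P[...,2]>.05)&(P[...,2]<.186)&(V<80);p=P[m];print(len(p),np.percentile(p[:,2],[5,50,95]))
redcaps(im,P)
E
python3 pk.py
python3 -c "
from h import *
print(rel(.56,-.2,.29))"
```

```text
t 30.85 pos [0.6101 0.2405 0.2892] ang -4.0 F [ 0.4 -0.3  0.6] w -0.002 gf 0.0
122 [0.16724792 0.17389333 0.18007763]
cap [124.  63.] 26 ztop 0.011 mid [0.4157 1.0876 0.0098] ext [0.037 0.118 0.007]
cap [228. 152.] 69 ztop 0.1359 mid [0.51   0.2524 0.1341] ext [0.026 0.029 0.007]
cap [204. 165.] 68 ztop 0.136 mid [0.4148 0.2391 0.1343] ext [0.023 0.029 0.007]
cap [237. 194.] 77 ztop 0.1633 mid [0.4423 0.0608 0.1612] ext [0.023 0.028 0.006]
cap [353. 243.] 94 ztop 0.128 mid [ 0.6553 -0.2332  0.1261] ext [0.026 0.027 0.009]
cap [351. 262.] 105 ztop 0.1295 mid [ 0.6112 -0.2802  0.1274] ext [0.027 0.028 0.006]
cap [291. 281.] 105 ztop 0.1292 mid [ 0.4364 -0.2472  0.127 ] ext [0.027 0.027 0.006]
cap [348. 282.] 113 ztop 0.1291 mid [ 0.5652 -0.3243  0.127 ] ext [0.028 0.026 0.007]
(array([-0.0215,  0.4437,  0.0026]), np.float64(-3.99))
```

Four full strokes are done and the lever is up. On to the crate, turning the jaws square to its row of bottles.

send_rows --increments '[{"x":0,"y":0.03,"z":0,"yaw":0},{"x":0.01,"y":0.07,"z":0,"yaw":0},{"x":0.02,"y":0.115,"z":0,"yaw":0},{"x":0.03,"y":0.16,"z":0,"yaw":0},{"x":0.04,"y":0.205,"z":0,"yaw":0}]' --jaw -1

```text
t: 31.4
tool_pos: [0.635, 0.0314, 0.2859]
orientation: [[0.998, -0.069, -0.0], [-0.069, -0.998, 0.0], [-0.0, -0.0, -1.0]]
contact_force: [0.8, -0.5, -1.1]
gripper_width: 0.848
gripper_force: 0.0
```

send_rows --increments '[{"x":0.01,"y":0.045,"z":0,"yaw":-8},{"x":0.02,"y":0.09,"z":0,"yaw":-16},{"x":0.03,"y":0.135,"z":0,"yaw":-24},{"x":0.037,"y":0.18,"z":0,"yaw":-32},{"x":0.037,"y":0.22,"z":0,"yaw":-40}]'

```text
t: 31.9
tool_pos: [0.657, -0.1915, 0.2856]
orientation: [[0.806, 0.592, 0.0], [0.592, -0.806, -0.0], [-0.0, 0.0, -1.0]]
contact_force: [0.4, 0.3, -0.2]
gripper_width: 1.0
gripper_force: 0.0
```

send_rows --increments '[{"x":0.02,"y":0.02,"z":0,"yaw":-5},{"x":0.027,"y":0.032,"z":0,"yaw":-10},{"x":0.027,"y":0.032,"z":0,"yaw":-10},{"x":0.027,"y":0.032,"z":0,"yaw":-10},{"x":0.027,"y":0.032,"z":0,"yaw":-10}]'

```text
t: 32.4
tool_pos: [0.6965, -0.1984, 0.286]
orientation: [[0.695, 0.719, -0.001], [0.719, -0.695, 0.0], [-0.001, -0.001, -1.0]]
contact_force: [0.4, -0.1, -0.2]
gripper_width: 0.997
gripper_force: 0.0
```

```bash
python3 look.py wrist11
```

```text
t 32.4 pos [ 0.6965 -0.1984  0.286 ] ang 45.94 F [ 0.4 -0.1 -0.2] w 0.997 gf 0.0
cap [ 20. 175.] 27 ztop 0.1043 mid [0.4547 0.0384 0.1022] ext [0.013 0.002 0.005]
cap [255. 223.] 695 ztop 0.1266 mid [ 0.6586 -0.2298  0.1249] ext [0.029 0.029 0.006]
cap [256. 273.] 576 ztop 0.1264 mid [ 0.6144 -0.2766  0.1243] ext [0.029 0.029 0.007]
cap [256. 314.] 449 ztop 0.1264 mid [ 0.5698 -0.3213  0.1245] ext [0.029 0.028 0.006]
```

View pics/wrist11.png

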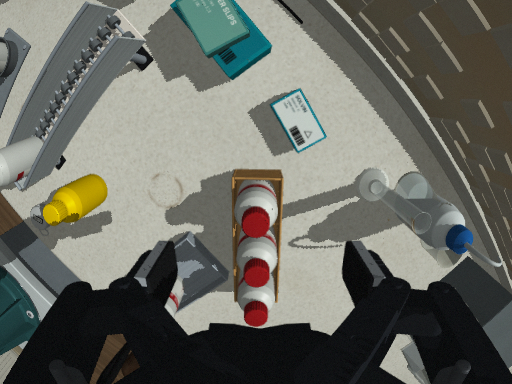

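The three new bottles stand in the crate, in line with the tool, with caps at (255,223), (256,273) and (256,314). I grip the far one first.

send_rows --increments '[{"x":-0.03,"y":-0.003,"z":0.0,"yaw":0},{"x":-0.05,"y":-0.005,"z":0.03,"yaw":0},{"x":-0.05,"y":-0.005,"z":0.07,"yaw":0},{"x":-0.05,"y":-0.005,"z":0.11,"yaw":0},{"x":-0.05,"y":-0.005,"z":0.14,"yaw":0}]'

```text
t: 32.95
tool_pos: [0.6573, -0.2307, 0.1444]
orientation: [[0.695, 0.719, -0.002], [0.719, -0.695, 0.001], [-0.001, -0.002, -1.0]]
contact_force: [0.4, -0.4, 0.0]
gripper_width: 0.998
gripper_force: 0.0
```

send_rows --increments '[{"x":0,"y":0,"z":0.025,"yaw":0},{"x":0,"y":0,"z":0.045,"yaw":0},{"x":0,"y":0,"z":0.06,"yaw":0},{"x":0,"y":0,"z":0.06,"yaw":0},{"x":0,"y":0,"z":0.06,"yaw":0}]'

```text
t: 33.45
tool_pos: [0.6592, -0.2315, 0.0869]
orientation: [[0.695, 0.719, 0.0], [0.719, -0.695, -0.0], [0.0, 0.0, -1.0]]
contact_force: [0.9, -0.0, -0.7]
gripper_width: 1.001
gripper_force: 0.0
```

send_rows --increments '[{"x":0,"y":0,"z":0,"yaw":0},{"x":0,"y":0,"z":0,"yaw":0},{"x":0,"y":0,"z":0,"yaw":0},{"x":0,"y":0,"z":0,"yaw":0},{"x":0,"y":0,"z":0,"yaw":0}]' --jaw 1

```text
t: 33.95
tool_pos: [0.6596, -0.2317, 0.088]
orientation: [[0.695, 0.719, 0.002], [0.719, -0.695, -0.001], [0.001, 0.002, -1.0]]
contact_force: [-1.9, 1.3, 6.5]
gripper_width: 0.584
gripper_force: 61.4
```

send_rows --increments '[{"x":0,"y":0,"z":0,"yaw":0},{"x":0,"y":0,"z":-0.02,"yaw":0},{"x":0,"y":0,"z":-0.05,"yaw":0},{"x":0,"y":0,"z":-0.09,"yaw":0},{"x":0,"y":0,"z":-0.13,"yaw":0}]'

```text
t: 34.45
tool_pos: [0.6582, -0.2313, 0.2171]
orientation: [[0.695, 0.719, -0.002], [0.719, -0.695, 0.001], [-0.001, -0.002, -1.0]]
contact_force: [0.6, -0.2, -2.4]
gripper_width: 0.579
gripper_force: 63.3
```

send_rows --increments '[{"x":0,"y":0,"z":-0.04,"yaw":8.3},{"x":0,"y":0,"z":-0.08,"yaw":16.6},{"x":0,"y":0,"z":-0.09,"yaw":25},{"x":0,"y":0,"z":-0.09,"yaw":33.4},{"x":0,"y":0,"z":-0.09,"yaw":41.8}]'

```text
t: 34.95
tool_pos: [0.6589, -0.2316, 0.3073]
orientation: [[0.998, 0.067, 0.001], [0.067, -0.998, -0.001], [0.001, 0.001, -1.0]]
contact_force: [0.1, 0.0, -2.7]
gripper_width: 0.584
gripper_force: 63.3
```

send_rows --increments '[{"x":0,"y":0,"z":0,"yaw":8.2},{"x":0,"y":0,"z":0,"yaw":8.2},{"x":0,"y":0,"z":0,"yaw":8.2},{"x":0,"y":0,"z":0,"yaw":8.2},{"x":0,"y":0,"z":0,"yaw":8.2}]'

```text
t: 35.45
tool_pos: [0.6589, -0.2315, 0.3062]
orientation: [[0.998, -0.068, -0.0], [-0.068, -0.998, 0.0], [-0.0, -0.0, -1.0]]
contact_force: [-0.5, -1.0, -2.7]
gripper_width: 0.585
gripper_force: 63.3
```

```bash
python3 look.py wrist12; python3 -c "
from h import *
print(rel(.56,.058,.30))"
```

```text
t 35.45 pos [ 0.6589 -0.2315  0.3062] ang -3.91 F [-0.5 -1.  -2.7] w 0.585 gf 63.3
cap [254. 199.] 360 ztop 0.2858 mid [ 0.6798 -0.2307  0.2836] ext [0.011 0.042 0.006]
cap [305. 207.] 462 ztop 0.127 mid [ 0.6144 -0.2801  0.1252] ext [0.029 0.024 0.005]
cap [341. 239.] 449 ztop 0.1265 mid [ 0.5701 -0.3226  0.1248] ext [0.028 0.027 0.006]
cap [260. 292.] 4666 ztop 0.3449 mid [ 0.6612 -0.2317  0.3429] ext [0.026 0.029 0.006]
cap [ 20. 264.] 33 ztop 0.0741 mid [0.5118 0.2304 0.0718] ext [0.017 0.004 0.005]
cap [  1. 275.] 27 ztop 0.1247 mid [0.5114 0.2428 0.1229] ext [0.012 0.005 0.004]
cap [ 42. 306.] 29 ztop 0.074 mid [0.4149 0.2189 0.0719] ext [0.019 0.006 0.006]
cap [ 19. 318.] 186 ztop 0.134 mid [0.4204 0.2413 0.132 ] ext [0.028 0.03  0.006]
(array([-0.1185, -0.2821,  0.0062]), np.float64(-3.93))
```

The bottle is held upright. I carry it over the lane just behind the remaining bottle.

send_rows --increments '[{"x":-0.015,"y":-0.03,"z":0,"yaw":0},{"x":-0.035,"y":-0.07,"z":0,"yaw":0},{"x":-0.06,"y":-0.11,"z":0,"yaw":0},{"x":-0.085,"y":-0.15,"z":0,"yaw":0},{"x":-0.11,"y":-0.19,"z":0,"yaw":0}]'

```text
t: 36.0
tool_pos: [0.5615, -0.0329, 0.3064]
orientation: [[0.998, -0.069, 0.0], [-0.069, -0.998, 0.0], [0.0, -0.0, -1.0]]
contact_force: [0.3, 0.2, -2.4]
gripper_width: 0.584
gripper_force: 63.3
```

send_rows --increments '[{"x":-0.02,"y":-0.035,"z":0,"yaw":0},{"x":-0.035,"y":-0.065,"z":0,"yaw":0},{"x":-0.047,"y":-0.091,"z":0.0,"yaw":0},{"x":-0.047,"y":-0.091,"z":0.03,"yaw":0},{"x":-0.047,"y":-0.091,"z":0.06,"yaw":0}]'

```text
t: 36.5
tool_pos: [0.5227, 0.0608, 0.2471]
orientation: [[0.998, -0.067, 0.004], [-0.067, -0.998, -0.0], [0.004, -0.0, -1.0]]
contact_force: [0.7, -0.3, -3.7]
gripper_width: 0.577
gripper_force: 63.5
```

send_rows --increments '[{"x":0,"y":0,"z":0.03,"yaw":0},{"x":0,"y":0,"z":0.05,"yaw":0},{"x":0,"y":0,"z":0.06,"yaw":0},{"x":0,"y":0,"z":0.06,"yaw":0},{"x":0,"y":0,"z":0.06,"yaw":0}]'

```text
t: 37.0
tool_pos: [0.5227, 0.0597, 0.1871]
orientation: [[0.998, -0.07, 0.001], [-0.07, -0.998, -0.0], [0.001, -0.0, -1.0]]
contact_force: [-0.5, 0.0, -2.4]
gripper_width: 0.583
gripper_force: 63.4
```

```bash
python3 look.py wrist13; python3 -c "
from h import *
print(rel(.5219,.0599,.141))"
```

```text
t 37.0 pos [0.5227 0.0597 0.1871] ang -3.99 F [-0.5  0.  -2.4] w 0.583 gf 63.4
cap [254. 199.] 358 ztop 0.167 mid [0.5437 0.0608 0.1649] ext [0.011 0.042 0.006]
cap [ 90. 215.] 125 ztop 0.0741 mid [0.5074 0.2334 0.0718] ext [0.027 0.011 0.007]
cap [ 40. 232.] 959 ztop 0.1337 mid [0.5149 0.2544 0.1316] ext [0.028 0.03  0.006]
cap [497. 232.] 201 ztop 0.0669 mid [ 0.4463 -0.2298  0.0648] ext [0.04  0.027 0.006]
cap [260. 292.] 4662 ztop 0.2259 mid [0.5249 0.0596 0.2238] ext [0.026 0.029 0.006]
cap [ 74. 309.] 71 ztop 0.1334 mid [0.4314 0.249  0.1311] ext [0.006 0.01  0.005]
(array([-0.0012, -0.0002,  0.0465]), np.float64(-3.99))
```

View pics/wrist13.png

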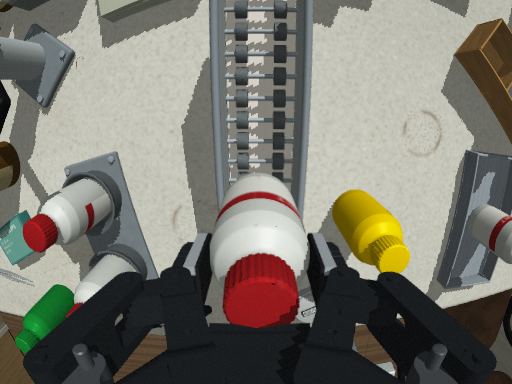

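The bottle is centred over the trough; its walls show at columns 212–310. I lower it to touch and rock it square on the bed.

send_rows --increments '[{"x":0,"y":0,"z":0.012,"yaw":0},{"x":0,"y":0,"z":0.024,"yaw":0},{"x":0,"y":0,"z":0.034,"yaw":0},{"x":0,"y":0,"z":0.041,"yaw":0},{"x":0,"y":0,"z":0.046,"yaw":0}]'

```text
t: 37.55
tool_pos: [0.5214, 0.0597, 0.1392]
orientation: [[0.998, -0.07, -0.002], [-0.07, -0.998, 0.0], [-0.002, 0.0, -1.0]]
contact_force: [0.2, 1.5, -2.2]
gripper_width: 0.577
gripper_force: 63.4
```

send_rows --increments '[{"x":-0.003,"y":0,"z":0.003,"yaw":0},{"x":-0.006,"y":0,"z":0.005,"yaw":0},{"x":-0.009,"y":0,"z":0.006,"yaw":0},{"x":-0.012,"y":0,"z":0.007,"yaw":0},{"x":-0.015,"y":0,"z":0.008,"yaw":0}]'

```text
t: 38.05
tool_pos: [0.5105, 0.0606, 0.1342]
orientation: [[0.998, -0.07, 0.008], [-0.07, -0.998, -0.0], [0.008, -0.0, -1.0]]
contact_force: [5.0, 0.1, 9.7]
gripper_width: 0.58
gripper_force: 64.6
```

send_rows --increments '[{"x":0,"y":0,"z":0,"yaw":0},{"x":0,"y":0,"z":0,"yaw":0},{"x":0,"y":0,"z":0,"yaw":0},{"x":0,"y":0,"z":0,"yaw":0},{"x":0,"y":0,"z":0,"yaw":0}]'

```text
t: 38.55
tool_pos: [0.5105, 0.0606, 0.1342]
orientation: [[0.998, -0.07, 0.008], [-0.07, -0.998, -0.0], [0.008, -0.0, -1.0]]
contact_force: [3.4, -0.2, 6.3]
gripper_width: 0.579
gripper_force: 64.4
```

```bash
python3 - <<'E'
from h import *
st(); im=grab('side','side14');redcaps(im,cloud(im))
cv2.imwrite('pics/side14c.png',cv2.resize(cv2.imread('pics/side14.png')[110:260,180:380],(800,600)))
E
```

```text
t 38.55 pos [0.5105 0.0606 0.1342] ang -4.0 F [ 3.4 -0.2  6.3] w 0.579 gf 64.4
cap [225.  30.] 29 ztop 0.1236 mid [0.8475 0.9344 0.1214] ext [0.022 0.026 0.005]
cap [124.  63.] 26 ztop 0.0103 mid [0.4177 1.0869 0.0085] ext [0.034 0.114 0.006]
cap [228. 152.] 69 ztop 0.1353 mid [0.5103 0.2536 0.1337] ext [0.026 0.029 0.007]
cap [204. 165.] 68 ztop 0.1356 mid [0.4145 0.2373 0.1339] ext [0.025 0.024 0.006]
cap [253. 185.] 34 ztop 0.174 mid [0.4967 0.0625 0.1717] ext [0.013 0.021 0.005]
cap [237. 194.] 76 ztop 0.164 mid [0.4432 0.061  0.162 ] ext [0.023 0.026 0.006]
cap [351. 262.] 109 ztop 0.1284 mid [ 0.6105 -0.2801  0.1266] ext [0.027 0.029 0.007]
cap [291. 281.] 106 ztop 0.1283 mid [ 0.4371 -0.247   0.1265] ext [0.028 0.028 0.008]
cap [347. 282.] 111 ztop 0.128 mid [ 0.5659 -0.3245  0.1259] ext [0.028 0.026 0.006]
```

View pics/side14c.png

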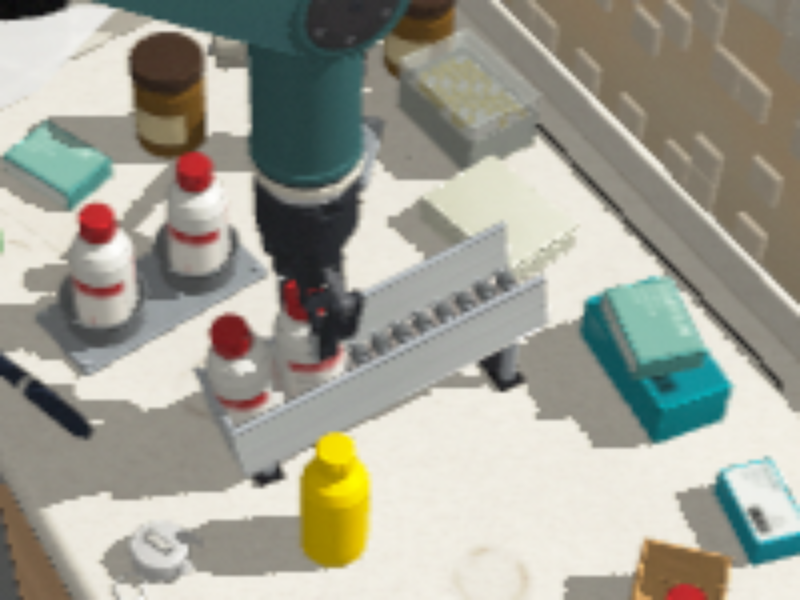

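The bottle sits square behind the other one. Release, rise, and return to the crate.

send_rows --increments '[{"x":0,"y":0,"z":0,"yaw":0},{"x":0,"y":0,"z":0,"yaw":0},{"x":0,"y":0,"z":0,"yaw":0},{"x":0,"y":0,"z":0,"yaw":0},{"x":0,"y":0,"z":0,"yaw":0}]' --jaw -1

```text
t: 39.1
tool_pos: [0.5066, 0.0608, 0.132]
orientation: [[0.998, -0.07, -0.001], [-0.07, -0.998, 0.0], [-0.001, 0.0, -1.0]]
contact_force: [1.1, 0.1, 0.2]
gripper_width: 0.997
gripper_force: 0.0
```

send_rows --increments '[{"x":0,"y":0,"z":-0.02,"yaw":0},{"x":0,"y":0,"z":-0.05,"yaw":0},{"x":0,"y":0,"z":-0.09,"yaw":0},{"x":0,"y":0,"z":-0.13,"yaw":0},{"x":0,"y":0,"z":-0.16,"yaw":0}]'

```text
t: 39.6
tool_pos: [0.5073, 0.0608, 0.2947]
orientation: [[0.998, -0.07, 0.002], [-0.07, -0.998, 0.0], [0.002, -0.0, -1.0]]
contact_force: [0.6, 0.0, 0.8]
gripper_width: 1.0
gripper_force: 0.0
```

```bash
python3 look.py wrist15;python3 -c "
from h import *
print(rel(.613,-.279,.29))"
```

```text
t 39.6 pos [0.5073 0.0608 0.2947] ang -4.0 F [0.6 0.  0.8] w 1.0 gf 0.0
cap [474.  75.] 42 ztop 0.0664 mid [ 0.6248 -0.256   0.0646] ext [0.02  0.012 0.006]
cap [507.  81.] 133 ztop 0.1267 mid [ 0.6134 -0.2676  0.1248] ext [0.027 0.012 0.006]
cap [256. 154.] 75 ztop 0.1166 mid [0.5283 0.0627 0.1145] ext [0.009 0.038 0.006]
cap [130. 174.] 48 ztop 0.0738 mid [0.5096 0.2319 0.0715] ext [0.023 0.007 0.005]
cap [ 93. 184.] 567 ztop 0.1341 mid [0.5147 0.2546 0.132 ] ext [0.028 0.029 0.006]
cap [258. 197.] 946 ztop 0.172 mid [0.4966 0.0636 0.1699] ext [0.029 0.028 0.006]
cap [453. 194.] 108 ztop 0.0673 mid [ 0.4464 -0.2305  0.065 ] ext [0.038 0.03  0.006]
cap [485. 211.] 334 ztop 0.1261 mid [ 0.4404 -0.2429  0.1243] ext [0.029 0.028 0.006]
cap [260. 242.] 803 ztop 0.1631 mid [0.446  0.065  0.1609] ext [0.029 0.028 0.006]
cap [151. 239.] 27 ztop 0.0732 mid [0.4167 0.2184 0.071 ] ext [0.017 0.003 0.005]
cap [119. 256.] 496 ztop 0.134 mid [0.4204 0.2421 0.1319] ext [0.028 0.028 0.006]
(array([0.1265, 0.3318, 0.0102]), np.float64(-3.99))
```

send_rows --increments '[{"x":0.015,"y":0.03,"z":0,"yaw":-8},{"x":0.03,"y":0.07,"z":0,"yaw":-16},{"x":0.045,"y":0.11,"z":0,"yaw":-24},{"x":0.06,"y":0.155,"z":0,"yaw":-32},{"x":0.077,"y":0.2,"z":0,"yaw":-40}]'

```text
t: 40.15
tool_pos: [0.5697, -0.1456, 0.2919]
orientation: [[0.805, 0.593, -0.001], [0.593, -0.805, 0.0], [-0.0, -0.001, -1.0]]
contact_force: [0.9, 0.6, -0.7]
gripper_width: 1.003
gripper_force: 0.0
```

send_rows --increments '[{"x":-0.015,"y":0.04,"z":0,"yaw":-5},{"x":-0.03,"y":0.08,"z":0,"yaw":-10},{"x":-0.047,"y":0.133,"z":0,"yaw":-10},{"x":-0.047,"y":0.133,"z":0,"yaw":-10},{"x":-0.047,"y":0.133,"z":0,"yaw":-10}]'

```text
t: 40.65
tool_pos: [0.6098, -0.2808, 0.291]
orientation: [[0.696, 0.718, -0.001], [0.718, -0.696, 0.001], [-0.0, -0.001, -1.0]]
contact_force: [-0.6, 1.3, 0.2]
gripper_width: 1.001
gripper_force: 0.0
```

```bash
python3 look.py wrist16;python3 -c "
from h import *
print(rel(.613,-.279,.086))"
```

```text
t 40.65 pos [ 0.6098 -0.2808  0.291 ] ang 45.86 F [-0.6  1.3  0.2] w 1.001 gf 0.0
cap [30. 46.] 142 ztop 0.1162 mid [0.5189 0.0529 0.1144] ext [0.033 0.035 0.007]
cap [16. 91.] 45 ztop 0.1042 mid [0.4546 0.0382 0.1022] ext [0.014 0.003 0.005]
cap [261. 172.] 678 ztop 0.1267 mid [ 0.6139 -0.2772  0.1253] ext [0.029 0.029 0.006]
cap [260. 228.] 622 ztop 0.1266 mid [ 0.5693 -0.3216  0.125 ] ext [0.029 0.028 0.006]
cap [158. 218.] 58 ztop 0.067 mid [ 0.4607 -0.2376  0.0653] ext [0.013 0.031 0.007]
cap [138. 249.] 398 ztop 0.1268 mid [ 0.4401 -0.24    0.1249] ext [0.029 0.019 0.006]
(array([0.0026, 0.0028, 0.2053]), np.float64(45.93))
```

send_rows --increments '[{"x":0.005,"y":0,"z":0.02,"yaw":0},{"x":0.005,"y":0,"z":0.06,"yaw":0},{"x":0.005,"y":0,"z":0.1,"yaw":0},{"x":0.005,"y":0,"z":0.13,"yaw":0},{"x":0.005,"y":0,"z":0.16,"yaw":0}]'

```text
t: 41.2
tool_pos: [0.6127, -0.2731, 0.1311]
orientation: [[0.693, 0.721, -0.001], [0.721, -0.693, 0.001], [0.0, -0.002, -1.0]]
contact_force: [0.1, 0.2, -0.1]
gripper_width: 0.997
gripper_force: 0.0
```

send_rows --increments '[{"x":0,"y":0,"z":0.02,"yaw":0},{"x":0,"y":0,"z":0.035,"yaw":0},{"x":0,"y":0,"z":0.044,"yaw":0},{"x":0,"y":0,"z":0.044,"yaw":0},{"x":0,"y":0,"z":0.044,"yaw":0}]'

```text
t: 41.7
tool_pos: [0.614, -0.2757, 0.0892]
orientation: [[0.694, 0.72, 0.001], [0.72, -0.694, -0.001], [0.0, 0.001, -1.0]]
contact_force: [0.7, -0.4, 0.7]
gripper_width: 0.998
gripper_force: 0.0
```

send_rows --increments '[{"x":0,"y":0,"z":0,"yaw":0},{"x":0,"y":0,"z":0,"yaw":0},{"x":0,"y":0,"z":0,"yaw":0},{"x":0,"y":0,"z":0,"yaw":0},{"x":0,"y":0,"z":0,"yaw":0}]' --jaw 1

```text
t: 42.2
tool_pos: [0.6143, -0.2763, 0.0898]
orientation: [[0.695, 0.719, 0.002], [0.719, -0.695, -0.001], [0.001, 0.002, -1.0]]
contact_force: [0.2, 0.2, 5.7]
gripper_width: 0.58
gripper_force: 61.1
```

send_rows --increments '[{"x":0,"y":0,"z":0,"yaw":0},{"x":0,"y":0,"z":-0.02,"yaw":0},{"x":0,"y":0,"z":-0.05,"yaw":0},{"x":0,"y":0,"z":-0.09,"yaw":0},{"x":0,"y":0,"z":-0.13,"yaw":0}]'

```text
t: 42.7
tool_pos: [0.6127, -0.2755, 0.2191]
orientation: [[0.695, 0.719, -0.002], [0.719, -0.695, 0.001], [-0.0, -0.002, -1.0]]
contact_force: [0.8, -0.3, -2.8]
gripper_width: 0.577
gripper_force: 62.7
```

send_rows --increments '[{"x":0,"y":0,"z":-0.04,"yaw":8.3},{"x":0,"y":0,"z":-0.08,"yaw":16.6},{"x":0,"y":0,"z":-0.09,"yaw":25},{"x":0,"y":0,"z":-0.09,"yaw":33.4},{"x":0,"y":0,"z":-0.09,"yaw":41.8}]'

```text
t: 43.2
tool_pos: [0.6134, -0.2758, 0.3092]
orientation: [[0.998, 0.067, 0.001], [0.067, -0.998, -0.001], [0.001, 0.001, -1.0]]
contact_force: [0.1, 0.6, -2.2]
gripper_width: 0.58
gripper_force: 62.8
```

send_rows --increments '[{"x":0,"y":0,"z":0,"yaw":8.1},{"x":0,"y":0,"z":0,"yaw":8.1},{"x":0,"y":0,"z":0,"yaw":8.1},{"x":0,"y":0,"z":0,"yaw":8.1},{"x":0,"y":0,"z":0,"yaw":8.1}]'

```text
t: 43.7
tool_pos: [0.6134, -0.2757, 0.3082]
orientation: [[0.998, -0.066, -0.0], [-0.066, -0.998, 0.0], [-0.0, -0.0, -1.0]]
contact_force: [-0.8, -0.0, -2.0]
gripper_width: 0.581
gripper_force: 62.8
```

```bash
python3 -c "
from h import *
st();print(rel(.5729,.0564,.19))"
```

```text
t 43.7 pos [ 0.6134 -0.2757  0.3082] ang -3.8 F [-0.8 -0.  -2. ] w 0.581 gf 62.8
(array([-0.0624, -0.3287,  0.1182]), np.float64(-3.8))
```

send_rows --increments '[{"x":-0.006,"y":-0.03,"z":0,"yaw":0.2},{"x":-0.013,"y":-0.07,"z":0,"yaw":0.2},{"x":-0.02,"y":-0.115,"z":0,"yaw":0.2},{"x":-0.03,"y":-0.16,"z":0,"yaw":0.2},{"x":-0.04,"y":-0.205,"z":0,"yaw":0.2}]'

```text
t: 44.2
tool_pos: [0.5871, -0.067, 0.3083]
orientation: [[0.997, -0.071, 0.0], [-0.071, -0.997, 0.0], [0.0, -0.0, -1.0]]
contact_force: [0.8, 0.4, -2.1]
gripper_width: 0.58
gripper_force: 62.8
```

send_rows --increments '[{"x":-0.008,"y":-0.045,"z":0,"yaw":0},{"x":-0.016,"y":-0.085,"z":0,"yaw":0},{"x":-0.022,"y":-0.124,"z":0.0,"yaw":0},{"x":-0.022,"y":-0.124,"z":0.03,"yaw":0},{"x":-0.022,"y":-0.124,"z":0.07,"yaw":0}]'

```text
t: 44.7
tool_pos: [0.5764, 0.0584, 0.2401]
orientation: [[0.998, -0.067, 0.007], [-0.067, -0.998, -0.0], [0.007, -0.0, -1.0]]
contact_force: [0.7, -0.3, -2.5]
gripper_width: 0.575
gripper_force: 63.1
```

send_rows --increments '[{"x":0,"y":0,"z":0.03,"yaw":0},{"x":0,"y":0,"z":0.048,"yaw":0},{"x":0,"y":0,"z":0.048,"yaw":0},{"x":0,"y":0,"z":0.048,"yaw":0},{"x":0,"y":0,"z":0.048,"yaw":0}]'

```text
t: 45.2
tool_pos: [0.5757, 0.0567, 0.1918]
orientation: [[0.997, -0.071, 0.003], [-0.071, -0.997, -0.0], [0.003, -0.0, -1.0]]
contact_force: [0.0, 0.0, -1.6]
gripper_width: 0.582
gripper_force: 63.0
```

```bash
python3 -c "
from h import *
st();print(rel(.5729,.0564,.152))"
```

```text
t 45.2 pos [0.5757 0.0567 0.1918] ang -4.09 F [ 0.   0.  -1.6] w 0.582 gf 63.0
(array([-0.0029,  0.0005,  0.0398]), np.float64(-4.09))
```

send_rows --increments '[{"x":-0.001,"y":0,"z":0.012,"yaw":0},{"x":-0.002,"y":0,"z":0.022,"yaw":0},{"x":-0.002,"y":0,"z":0.03,"yaw":0},{"x":-0.002,"y":0,"z":0.036,"yaw":0},{"x":-0.002,"y":0,"z":0.04,"yaw":0}]'

```text
t: 45.7
tool_pos: [0.572, 0.0569, 0.1493]
orientation: [[0.997, -0.071, -0.001], [-0.071, -0.997, 0.0], [-0.001, 0.0, -1.0]]
contact_force: [-0.2, -0.7, -2.1]
gripper_width: 0.58
gripper_force: 63.0
```

send_rows --increments '[{"x":-0.003,"y":0,"z":0.003,"yaw":0},{"x":-0.006,"y":0,"z":0.005,"yaw":0},{"x":-0.009,"y":0,"z":0.006,"yaw":0},{"x":-0.012,"y":0,"z":0.007,"yaw":0},{"x":-0.015,"y":0,"z":0.008,"yaw":0}]'

```text
t: 46.2
tool_pos: [0.561, 0.0577, 0.1451]
orientation: [[0.997, -0.071, 0.008], [-0.071, -0.997, -0.001], [0.008, -0.0, -1.0]]
contact_force: [2.2, -1.4, 12.4]
gripper_width: 0.575
gripper_force: 64.4
```

send_rows --increments '[{"x":0,"y":0,"z":0,"yaw":0},{"x":0,"y":0,"z":0,"yaw":0},{"x":0,"y":0,"z":0,"yaw":0},{"x":0,"y":0,"z":0,"yaw":0},{"x":0,"y":0,"z":0,"yaw":0}]'

```text
t: 46.7
tool_pos: [0.5611, 0.0577, 0.1451]
orientation: [[0.997, -0.071, 0.008], [-0.071, -0.997, -0.001], [0.008, -0.0, -1.0]]
contact_force: [1.6, -1.4, 10.4]
gripper_width: 0.574
gripper_force: 64.3
```

send_rows --increments '[{"x":0,"y":0,"z":0,"yaw":0},{"x":0,"y":0,"z":0,"yaw":0},{"x":0,"y":0,"z":0,"yaw":0},{"x":0,"y":0,"z":0,"yaw":0},{"x":0,"y":0,"z":0,"yaw":0}]' --jaw -1

```text
t: 47.2
tool_pos: [0.5571, 0.058, 0.142]
orientation: [[0.997, -0.071, -0.001], [-0.071, -0.997, 0.0], [-0.001, 0.0, -1.0]]
contact_force: [0.1, 0.0, -1.3]
gripper_width: 1.001
gripper_force: 0.0
```

send_rows --increments '[{"x":0,"y":0,"z":-0.02,"yaw":0},{"x":0,"y":0,"z":-0.05,"yaw":0},{"x":0,"y":0,"z":-0.09,"yaw":0},{"x":0,"y":0,"z":-0.13,"yaw":0},{"x":0,"y":0,"z":-0.15,"yaw":0}]'

```text
t: 47.7
tool_pos: [0.5589, 0.058, 0.2959]
orientation: [[0.997, -0.071, 0.005], [-0.071, -0.997, -0.0], [0.005, -0.0, -1.0]]
contact_force: [1.1, 0.2, -0.5]
gripper_width: 0.999
gripper_force: 0.0
```

```bash
python3 look.py wrist17;python3 -c "
from h import *
print(rel(.569,-.3215,.29))"
```

```text
t 47.7 pos [0.5589 0.058  0.2959] ang -4.1 F [ 1.1  0.2 -0.5] w 0.999 gf 0.0
cap [253. 156.] 64 ztop 0.1253 mid [0.5788 0.0619 0.1232] ext [0.01  0.031 0.005]
cap [260. 201.] 1027 ztop 0.1809 mid [0.5474 0.058  0.1788] ext [0.029 0.029 0.007]
cap [135. 211.] 35 ztop 0.0743 mid [0.5114 0.2306 0.0721] ext [0.019 0.004 0.005]
cap [101. 225.] 525 ztop 0.134 mid [0.515  0.2548 0.132 ] ext [0.028 0.029 0.005]
cap [448. 224.] 89 ztop 0.0669 mid [ 0.45   -0.2327  0.0647] ext [0.033 0.033 0.006]
cap [259. 246.] 850 ztop 0.172 mid [0.4967 0.0637 0.1699] ext [0.029 0.029 0.006]
cap [477. 244.] 301 ztop 0.1263 mid [ 0.4404 -0.2434  0.1244] ext [0.029 0.028 0.006]
cap [261. 284.] 672 ztop 0.1628 mid [0.4464 0.0649 0.1609] ext [0.029 0.028 0.006]
(array([0.0359, 0.3779, 0.0083]), np.float64(-4.09))
```

The second new bottle is in place too. Now the third.

send_rows --increments '[{"x":0.003,"y":0.03,"z":0,"yaw":-8},{"x":0.006,"y":0.07,"z":0,"yaw":-16},{"x":0.01,"y":0.115,"z":0,"yaw":-24},{"x":0.015,"y":0.16,"z":0,"yaw":-32},{"x":0.02,"y":0.205,"z":0,"yaw":-40}]'

```text
t: 48.25
tool_pos: [0.5622, -0.1494, 0.2915]
orientation: [[0.806, 0.591, -0.001], [0.591, -0.806, 0.0], [-0.001, -0.001, -1.0]]
contact_force: [-0.0, 0.6, 0.5]
gripper_width: 1.003
gripper_force: 0.0
```

send_rows --increments '[{"x":-0.025,"y":0.035,"z":0,"yaw":-5},{"x":-0.05,"y":0.07,"z":0,"yaw":-10},{"x":-0.075,"y":0.105,"z":0,"yaw":-10},{"x":-0.099,"y":0.143,"z":0,"yaw":-10},{"x":-0.099,"y":0.143,"z":0,"yaw":-10}]'

```text
t: 48.75
tool_pos: [0.566, -0.3276, 0.2908]
orientation: [[0.699, 0.715, -0.001], [0.715, -0.699, -0.002], [-0.002, 0.001, -1.0]]
contact_force: [0.1, 0.2, 0.1]
gripper_width: 0.994
gripper_force: 0.0
```

```bash
python3 look.py wrist18;python3 -c "
from h import *
print(rel(.569,-.3215,.087))"
```

```text
t 48.75 pos [ 0.566  -0.3276  0.2908] ang 45.64 F [0.1 0.2 0.1] w 0.994 gf 0.0
cap [1. 4.] 32 ztop 0.1591 mid [0.505  0.0513 0.157 ] ext [0.01  0.007 0.006]
cap [31. 10.] 69 ztop 0.1155 mid [0.5117 0.0403 0.1133] ext [0.028 0.009 0.006]
cap [14. 47.] 55 ztop 0.1041 mid [0.4541 0.0381 0.1019] ext [0.016 0.004 0.005]
cap [258. 171.] 678 ztop 0.1268 mid [ 0.569  -0.3221  0.1254] ext [0.029 0.029 0.006]
cap [155. 174.] 34 ztop 0.0667 mid [ 0.4624 -0.2397  0.0646] ext [0.009 0.028 0.005]
cap [130. 201.] 601 ztop 0.1267 mid [ 0.4406 -0.2449  0.1245] ext [0.029 0.029 0.006]
(array([0.0045, 0.0003, 0.2038]), np.float64(45.69))
```

send_rows --increments '[{"x":0.003,"y":0,"z":0.02,"yaw":0},{"x":0.003,"y":0,"z":0.06,"yaw":0},{"x":0.003,"y":0,"z":0.1,"yaw":0},{"x":0.003,"y":0,"z":0.13,"yaw":0},{"x":0.003,"y":0,"z":0.16,"yaw":0}]'

```text
t: 49.3
tool_pos: [0.5678, -0.3176, 0.1303]
orientation: [[0.695, 0.719, -0.002], [0.719, -0.695, 0.002], [0.0, -0.002, -1.0]]
contact_force: [-0.1, 0.0, 0.0]
gripper_width: 0.996
gripper_force: 0.0
```

send_rows --increments '[{"x":0,"y":0,"z":0.02,"yaw":0},{"x":0,"y":0,"z":0.035,"yaw":0},{"x":0,"y":0,"z":0.044,"yaw":0},{"x":0,"y":0,"z":0.044,"yaw":0},{"x":0,"y":0,"z":0.044,"yaw":0}]'

```text
t: 49.8
tool_pos: [0.569, -0.3198, 0.089]
orientation: [[0.696, 0.718, 0.001], [0.718, -0.696, -0.001], [0.0, 0.001, -1.0]]
contact_force: [-0.4, -0.9, -1.1]
gripper_width: 1.005
gripper_force: 0.0
```

send_rows --increments '[{"x":0,"y":0,"z":0,"yaw":0},{"x":0,"y":0,"z":0,"yaw":0},{"x":0,"y":0,"z":0,"yaw":0},{"x":0,"y":0,"z":0,"yaw":0},{"x":0,"y":0,"z":0,"yaw":0}]' --jaw 1

```text
t: 50.3
tool_pos: [0.5694, -0.3204, 0.0899]
orientation: [[0.696, 0.718, 0.002], [0.718, -0.696, -0.001], [0.0, 0.003, -1.0]]
contact_force: [-0.1, 0.0, 5.9]
gripper_width: 0.581
gripper_force: 61.1
```

send_rows --increments '[{"x":0,"y":0,"z":0,"yaw":0},{"x":0,"y":0,"z":-0.02,"yaw":0},{"x":0,"y":0,"z":-0.05,"yaw":0},{"x":0,"y":0,"z":-0.09,"yaw":0},{"x":0,"y":0,"z":-0.13,"yaw":0}]'

```text
t: 50.8
tool_pos: [0.5678, -0.3193, 0.2191]
orientation: [[0.696, 0.718, -0.001], [0.718, -0.696, 0.001], [-0.0, -0.002, -1.0]]
contact_force: [0.8, -0.5, -1.6]
gripper_width: 0.578
gripper_force: 63.2
```

send_rows --increments '[{"x":0,"y":0,"z":-0.04,"yaw":8.3},{"x":0,"y":0,"z":-0.08,"yaw":16.6},{"x":0,"y":0,"z":-0.09,"yaw":25},{"x":0,"y":0,"z":-0.09,"yaw":33.4},{"x":0,"y":0,"z":-0.09,"yaw":41.8}]'

```text
t: 51.3
tool_pos: [0.5684, -0.3197, 0.3092]
orientation: [[0.998, 0.065, 0.001], [0.065, -0.998, -0.001], [0.001, 0.001, -1.0]]
contact_force: [1.2, 0.8, -3.3]
gripper_width: 0.577
gripper_force: 63.2
```

send_rows --increments '[{"x":0,"y":0,"z":0,"yaw":8.1},{"x":0,"y":0,"z":0,"yaw":8.1},{"x":0,"y":0,"z":0,"yaw":8.1},{"x":0,"y":0,"z":0,"yaw":8.1},{"x":0,"y":0,"z":0,"yaw":8.1}]'

```text
t: 51.8
tool_pos: [0.5685, -0.3196, 0.3082]
orientation: [[0.998, -0.068, -0.0], [-0.068, -0.998, 0.0], [-0.0, -0.0, -1.0]]
contact_force: [0.2, 0.2, -2.4]
gripper_width: 0.582
gripper_force: 63.2
```

```bash
python3 -c "
from h import *
st();print(rel(.624,.0528,.20))"
```

```text
t 51.8 pos [ 0.5685 -0.3196  0.3082] ang -3.9 F [ 0.2  0.2 -2.4] w 0.582 gf 63.2
(array([ 0.0301, -0.3753,  0.1082]), np.float64(-3.9))
```

send_rows --increments '[{"x":0.005,"y":-0.03,"z":0,"yaw":0},{"x":0.01,"y":-0.07,"z":0,"yaw":0},{"x":0.015,"y":-0.115,"z":0,"yaw":0},{"x":0.02,"y":-0.16,"z":0,"yaw":0},{"x":0.025,"y":-0.205,"z":0,"yaw":0}]'

```text
t: 52.3
tool_pos: [0.6079, -0.1153, 0.3083]
orientation: [[0.998, -0.069, 0.0], [-0.069, -0.998, 0.0], [0.0, -0.0, -1.0]]
contact_force: [0.7, -0.2, -2.2]
gripper_width: 0.576
gripper_force: 63.2
```

send_rows --increments '[{"x":0.005,"y":-0.045,"z":0,"yaw":0},{"x":0.005,"y":-0.09,"z":0,"yaw":0},{"x":0.005,"y":-0.135,"z":0.0,"yaw":0},{"x":0.005,"y":-0.17,"z":0.0,"yaw":0},{"x":0.005,"y":-0.17,"z":0.03,"yaw":0}]'

```text
t: 52.8
tool_pos: [0.6277, 0.0573, 0.2824]
orientation: [[0.998, -0.064, 0.01], [-0.064, -0.998, 0.002], [0.009, -0.003, -1.0]]
contact_force: [1.0, -0.2, -2.7]
gripper_width: 0.577
gripper_force: 63.5
```

send_rows --increments '[{"x":0,"y":0,"z":0.03,"yaw":0},{"x":0,"y":0,"z":0.06,"yaw":0},{"x":0,"y":0,"z":0.078,"yaw":0},{"x":0,"y":0,"z":0.078,"yaw":0},{"x":0,"y":0,"z":0.078,"yaw":0}]'

```text
t: 53.3
tool_pos: [0.6248, 0.0523, 0.2006]
orientation: [[0.998, -0.069, -0.0], [-0.069, -0.998, 0.0], [-0.0, -0.0, -1.0]]
contact_force: [1.5, -0.2, -1.8]
gripper_width: 0.58
gripper_force: 63.4
```

```bash
python3 -c "
from h import *
st();print(rel(.624,.0528,.161))"
```

```text
t 53.3 pos [0.6248 0.0523 0.2006] ang -3.97 F [ 1.5 -0.2 -1.8] w 0.58 gf 63.4
(array([-0.0009, -0.0004,  0.0396]), np.float64(-3.97))
```

send_rows --increments '[{"x":-0.001,"y":0,"z":0.012,"yaw":0},{"x":-0.001,"y":0,"z":0.022,"yaw":0},{"x":-0.001,"y":0,"z":0.03,"yaw":0},{"x":-0.001,"y":0,"z":0.036,"yaw":0},{"x":-0.001,"y":0,"z":0.04,"yaw":0}]'

```text
t: 53.8
tool_pos: [0.6233, 0.0524, 0.1595]
orientation: [[0.998, -0.07, -0.001], [-0.07, -0.998, 0.0], [-0.001, 0.0, -1.0]]
contact_force: [0.0, 0.0, -2.7]
gripper_width: 0.574
gripper_force: 63.4
```

send_rows --increments '[{"x":-0.003,"y":0,"z":0.003,"yaw":0},{"x":-0.006,"y":0,"z":0.005,"yaw":0},{"x":-0.009,"y":0,"z":0.006,"yaw":0},{"x":-0.012,"y":0,"z":0.007,"yaw":0},{"x":-0.015,"y":0,"z":0.008,"yaw":0}]'

```text
t: 54.3
tool_pos: [0.6116, 0.0532, 0.1542]
orientation: [[0.998, -0.07, 0.007], [-0.07, -0.998, -0.0], [0.007, -0.0, -1.0]]
contact_force: [4.2, 0.4, 6.0]
gripper_width: 0.581
gripper_force: 64.1
```

send_rows --increments '[{"x":0,"y":0,"z":0,"yaw":0},{"x":0,"y":0,"z":0,"yaw":0},{"x":0,"y":0,"z":0,"yaw":0},{"x":0,"y":0,"z":0,"yaw":0},{"x":0,"y":0,"z":0,"yaw":0}]'

```text
t: 54.8
tool_pos: [0.6109, 0.0533, 0.1539]
orientation: [[0.998, -0.07, 0.005], [-0.07, -0.998, -0.0], [0.005, -0.0, -1.0]]
contact_force: [3.5, -0.5, 5.9]
gripper_width: 0.579
gripper_force: 64.1
```

send_rows --increments '[{"x":0,"y":0,"z":0,"yaw":0},{"x":0,"y":0,"z":0,"yaw":0},{"x":0,"y":0,"z":0,"yaw":0},{"x":0,"y":0,"z":0,"yaw":0},{"x":0,"y":0,"z":0,"yaw":0}]' --jaw -1

```text
t: 55.3
tool_pos: [0.6082, 0.0535, 0.1519]
orientation: [[0.998, -0.07, -0.001], [-0.07, -0.998, 0.0], [-0.001, 0.0, -1.0]]
contact_force: [-0.3, 0.6, 0.5]
gripper_width: 0.997
gripper_force: 0.0
```

send_rows --increments '[{"x":0,"y":0,"z":-0.02,"yaw":0},{"x":0,"y":0,"z":-0.05,"yaw":0},{"x":0,"y":0,"z":-0.09,"yaw":0},{"x":0,"y":0,"z":-0.13,"yaw":0},{"x":0,"y":0,"z":-0.15,"yaw":0}]'

```text
t: 55.8
tool_pos: [0.61, 0.0534, 0.3062]
orientation: [[0.998, -0.07, 0.005], [-0.07, -0.998, -0.0], [0.005, -0.0, -1.0]]
contact_force: [1.1, 1.0, 0.3]
gripper_width: 1.001
gripper_force: 0.0
```

send_rows --increments '[{"x":0,"y":0,"z":0,"yaw":0},{"x":0,"y":0,"z":0,"yaw":0},{"x":0,"y":0,"z":0,"yaw":0},{"x":0,"y":0,"z":0,"yaw":0},{"x":0,"y":0,"z":0,"yaw":0}]'

```text
t: 56.3
tool_pos: [0.608, 0.0534, 0.3008]
orientation: [[0.998, -0.07, -0.003], [-0.07, -0.998, 0.0], [-0.003, 0.0, -1.0]]
contact_force: [-0.2, 0.2, -0.2]
gripper_width: 1.002
gripper_force: 0.0
```

```bash
python3 look.py wrist19;python3 pk.py; python3 -c "
import cv2;cv2.imwrite('pics/fin.png',cv2.resize(cv2.imread('pics/sidelast.png')[90:330,150:390],(600,600)))"
```

```text
t 56.3 pos [0.608  0.0534 0.3008] ang -4.0 F [-0.2  0.2 -0.2] w 1.002 gf 0.0
cap [260. 199.] 1064 ztop 0.1901 mid [0.5989 0.0535 0.188 ] ext [0.029 0.029 0.007]
cap [259. 246.] 874 ztop 0.1809 mid [0.5479 0.0582 0.1789] ext [0.028 0.029 0.006]
cap [140. 240.] 28 ztop 0.0738 mid [0.5127 0.2299 0.072 ] ext [0.015 0.003 0.006]
cap [441. 248.] 76 ztop 0.067 mid [ 0.4554 -0.2328  0.065 ] ext [0.022 0.031 0.006]
cap [109. 257.] 464 ztop 0.1339 mid [0.5154 0.2547 0.1318] ext [0.028 0.028 0.006]
cap [466. 271.] 278 ztop 0.1262 mid [ 0.4406 -0.2433  0.1243] ext [0.028 0.029 0.005]
cap [258. 283.] 686 ztop 0.1717 mid [0.4971 0.0635 0.1696] ext [0.028 0.028 0.006]
cap [260. 313.] 563 ztop 0.1629 mid [0.4464 0.0646 0.1608] ext [0.029 0.028 0.006]
t 56.35 pos [0.6082 0.0534 0.3011] ang -4.0 F [-1.1  0.8  0.3] w 0.999 gf 0.0
124 [0.16739248 0.17424667 0.18013295]
cap [124.  63.] 26 ztop 0.0107 mid [0.4163 1.0874 0.0095] ext [0.036 0.117 0.008]
cap [228. 152.] 69 ztop 0.1344 mid [0.5107 0.2541 0.1329] ext [0.024 0.026 0.007]
cap [204. 165.] 68 ztop 0.1354 mid [0.4148 0.2397 0.1344] ext [0.024 0.027 0.008]
cap [283. 171.] 80 ztop 0.1917 mid [0.5959 0.0514 0.19  ] ext [0.028 0.028 0.008]
cap [268. 179.] 77 ztop 0.1815 mid [0.5444 0.0548 0.1796] ext [0.021 0.03  0.008]
cap [252. 186.] 78 ztop 0.173 mid [0.4925 0.0604 0.1713] ext [0.024 0.024 0.008]
cap [237. 194.] 78 ztop 0.1648 mid [0.4426 0.0613 0.1626] ext [0.022 0.023 0.006]
cap [291. 281.] 105 ztop 0.1286 mid [ 0.4371 -0.2468  0.1268] ext [0.026 0.026 0.007]
```

View pics/fin.png

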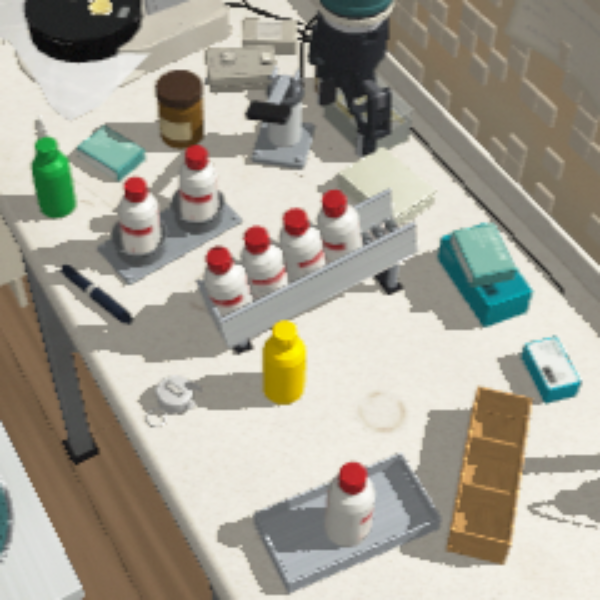

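The picture shows the finished state. The spent bottle is in the tray (350,505), both rings are filled (137,220 and 198,190), and four bottles stand square in the lane (220–335, 210–280). The crate is empty, the lever is up, and the arm touches nothing.

```bash
python3 -c "
from plant import manip
print(manip.job_done())"
```

```text
the job is handed in; nothing more can be done
None
```

The job is done and handed in at 56 s (the result wasn't shown): the one spent bottle is in the tray, the two oldest are in the rings, the pump had four full strokes, and all three new bottles stand in the lane behind the one left there.

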